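# Open the double-latched steriliser and take out the basket

### The arm

A 6-joint arm with a two-finger parallel gripper is mounted at the origin on the work surface. World frame = base frame: x ahead of the robot, y to its left, z up, the work surface at z = 0. Lengths are in m, angles in rad, forces in N, time in s.
With the tool pointing down it reaches from about 0.35 to 0.775 m from the base axis. Payload 7.3 kg.
Tool frame: the origin (TCP) lies between the finger pads; the fingertips stand 8 mm ahead of it and the grasp point (between the pads) lies 11 mm behind it (robot.nose_length is the distance from the TCP to the fingertips, in m); z points along the fingers, y is the line along which they close (so a half turn about z gives the same grasp; the last joint's range is limited). The gripper opens to 92 mm and grips with 3 to 60 N. Pads are 19 mm wide; open, the fingers measure 130 mm over their backs; the gripper's body (75 mm by 190 mm) begins 47 mm behind the grasp point.
Start: joints at [-1.421, 0.342, 1.524, -0, 1.275, -0.146], TCP at [0.153, -0.502, 0.206] pointing down, gripper open.
Joint ranges: [-2.53, 2.53], [-0.77, 2.02], [0.04, 2.7], [-1, 4.14], [0.28, 2.66], [-3.11, 3.11]. Speed limits (rad/s): [2.57, 2.57, 3.14, 3.14, 3.14, 3.14].

### API

Orientations are given as [roll, pitch, yaw] about the fixed x, y, z axes, in that order (R = Rz(yaw) Ry(pitch) Rx(roll)).
In Python, from cell import robot gives the robot as it stands. The module is installed in compiled form; this text tells all that it offers.
- The arm moves only by the shell command python3 -m jog 'ROWS' [FORCE]. ROWS is JSON, a list that holds one entry, the list of rows, each a list of 5 numbers: the gripper's target within -1 to 1 (fully open at 1, half-way at 0, shut at -1), then the shift along the tool's x, y, z in m, then the turn about the tool's z in rad. A call has 1 to 5 rows; each row is the pose to reach, as a shift and turn from the pose commanded when the call began, along the tool's axes at that moment; what a row does not reach only later rows make up. A row lasts 1/12 s, in which the tool goes at most 41.7 mm and 7.16 degrees, less where a joint would pass 70% of its speed; a pose out of reach is approached as far as the arm can. A call with a gripper value outside its range is refused whole. The fingers move at their own pace and stop on an object; FORCE is the grip in N (left out, the last holds). Time passes only in rows, so rows that repeat a pose let the fingers close. It gives the time, the measured TCP pose, the force, the opening and the grip force at its end, in the units of the state.
- robot.observe(): the state, without advancing time (a new reading comes with each control period).
- robot.read_camera(name): name is "side" or "top" or "wrist"; returns the picture (480x640x3 uint8, red, green, blue); there is no depth.
- robot.camera_model(name): a dict with "camera_matrix" (3x3 intrinsics, pixels), "dist_coeffs" ([k1, k2, p1, p2, k3] as OpenCV has them; the pictures are not rectified), "position" and "attitude" of the camera in the world; the wrist camera has in their place "mount" (4x4, takes a point from camera to tool coordinates, whose origin is the TCP and whose axes are the flange's). Camera axes: x right, y down, z forward; pixel columns grow to the right and rows downward; lengths in m; the calibration is good to about 2 mm. A picture is of the moment at which its call begins: read the wrist's pose just before it. camera_model takes no time and is no camera call.
- robot.hand_in(): hands the job in; it is judged then, once.
The state is a dict: "time": time; "qpos": joint angles; "qvel": joint speeds; "joint_efforts": joint torques, N m; "tool_pos": TCP position; "tool_rot": TCP orientation; "contact_force": force on the tool from outside, world axes, zero at the start; "torque": the same for the moment, N m; "opening": finger opening in m; "grip_force": force on a finger pad.
Only numpy, scipy, OpenCV 4.12 (cv2) and the standard library are available. Lean on these libraries where they do the work, as an engineer would, in place of code of your own. Each camera call takes 0.05 s, during which the arm holds its last target. There are 200 camera calls.

### The job

The bench steriliser has finished its cycle: swing the front claw clamp off the lid, lift the lid a crack until its safety catch stops it, then push the catch hanging under the raised lid edge sideways, lift past it and swing the lid wide open to about upright. Take the basket out of the chamber by its handle, keeping it upright, set it down (do not drop it) flat inside the empty steel drying tray and let go, with the lid left wide open. Do not disturb the bottle, tub, handpiece and paddle standing around.

Things in the scene. Friction and masses are not known exactly. Their poses are not given: they have to be found in the camera images.
- cabinet: white bench steriliser, 305 mm deep (its x, -140 to +165), 310 wide (its y), 120 high to its steel deck. Origin on the bench under the centre of its round chamber; its front (clamp, panel) faces its own -x and looks to the robot's right, turned up to 0.2 rad; z up. Fixed. Chamber: bore 160 mm, wall 10 mm, rim 130 and floor 18 mm above the bench. x, y below are in this frame
- clamp (a joint): claw clamp (primary latch) on the cabinet's front, hinged on a level axis along y at x = -165, 95 mm above the bench. 0 to 0.05 = upright, its steel claw over the lid's front lug, so the lid cannot rise; grows as its top is pulled out and down from the cabinet, stop at 2.2 rad. Light: once pulled past about 0.6 rad it drops to the stop by itself
- clamp_grip (a point): centre of the clamp's black T-bar, round, 18 mm thick, 80 mm long along y, 115 mm from the clamp's axis. Upright it is 210 mm above the bench, 15 mm in front of the lid's edge, 66 mm above the lid's top face and 70 mm (in x) before the lid's handle, so fingers fit behind it
- lid (a joint): steel lid hinged at the back; 0 = shut, grows as the front rises, stop at 1.6 rad (upright). Counterbalanced on a stiff hinge: stays where left, needs about 2 N at the handle. With the clamp off it rises to about 0.22 rad, where the safety catch stops it until the catch is pushed; above 0.35 rad it is past the catch
- lid_hinge (a point): middle of the lid's hinge axis, which runs along the cabinet's y at x = +115 mm, 138 mm above the bench. Fixed to the cabinet, axes as the cabinet's.
- lid_handle (a point): middle of the lid's bar handle, a black round bar 14 mm thick, 120 mm long along y (88 mm free between its posts), 50 mm above the lid's top face; shut, 194 mm above the bench at x = -95. Moves with the lid; the axes turn with it
- lid_edge (a point): middle of the lid's front lower edge (shut: x = -150, 132 mm above the bench; 265 mm from the hinge axis). The front lug is a flat plate 12 mm thick, 170 mm wide along y, with a straight front edge. With the lid at the catch this edge is about 70 mm above the deck. Moves with the lid
- catch (a joint): safety catch (secondary latch): steel strap 85 mm long hinged under the lid's front lug at y = -45, in a well in the cabinet while shut. 0 = hanging, its hook holds the lid; pushed to the cabinet's +y (towards the clamp) it turns up to 0.6 rad; from about 0.2 rad the hook is clear. Sprung, 3 to 6 N, springs back when let go: while holding it over, lift the lid's front edge by 40 mm or so
- catch_flange (a point): where to push the catch: middle of the outer (-y) edge of its finger flange, a plate 24 mm wide, 52 mm long hanging 22 mm below the lug, facing front, about 9 mm behind the lid's front edge. With the lid at the catch 40 mm of it shows above the deck; fingers entering from the front under the lug beside that edge push it to +y by 4 to 9 mm. Axes turn with lid and catch
- basket_centre (a point): round steel basket, 120 mm across, body 45 mm high, 0.4 kg, three metal treatment heads fixed inside, standing on the chamber's floor. The point is on its axis 50 mm above its underside, z up. Its handle is an upright bail; the straight grip bar, 12 mm thick, 60 mm long along the basket's own y, has its axis 50 mm above this point
- tray: empty steel drying tray on the bench to the robot's right, 220 (its x) x 180 (its y) x 16 mm, walls and floor 4 mm thick. Origin under its centre. Fixed.
- gel_bottle: bystander: clear gel bottle 60 mm across, 170 mm high, origin under it
- cream_tub: bystander: white screw-top tub 80 mm across, 75 mm high, origin under it
- handpiece: bystander: treatment handpiece standing on its head, 68 mm across, 150 mm high, origin under it
- paddle: bystander: white slotted paddle lying flat, 110 x 75 x 18 mm, origin under it

How it is judged:
On the way, in this order (a step that is already met when the one before it is completed fails the run):
1. the claw clamp is swung off the still shut lid (clamp over 1.2 rad) (value of joint clamp above 1.2 rad and value of joint lid below 0.08 rad), for 0.1 s.
2. the lid is lifted a crack (0.15 to 0.28 rad) with the catch still hanging (value of joint lid between 0.15 and 0.28 rad and value of joint catch below 0.08 rad), for 0.2 s.
3. the catch is pushed over (past 0.15 rad) under the raised lid (value of joint catch above 0.15 rad and value of joint lid between 0.12 and 0.4 rad), for 0.05 s.
4. the lid is swung wide open (over 1.25 rad) (value of joint lid above 1.25 rad), for 0.1 s.
At the end, for the whole second after the job is handed in: the basket stands flat (within 0.06 rad) on the tray's floor, wholly inside its walls and at rest, let go; the lid stands open beyond 1.25 rad and the clamp is off (beyond 1.2 rad) (x of basket_centre in the frame of tray between -0.048 and 0.048 m and y of basket_centre in the frame of tray between -0.028 and 0.028 m and z of basket_centre in the frame of tray below 0.06 m and angle between basket_centre's own z axis and vertical below 0.06 rad and value of joint lid above 1.25 rad and value of joint clamp above 1.2 rad and velocity of joint lid below 0.05 rad/s and linear speed of basket below 0.02 m/s); the robot touches nothing.
It fails at once if a bystander is moved by more than 30 mm (distance of any of gel_bottle, cream_tub, handpiece, paddle from where it was at the start of the episode above 0.03 m).
It fails at once if the basket is tipped by more than 0.5 rad (angle between basket_centre's own z axis and vertical above 0.5 rad).
It fails at once if the basket is dropped (falls freely at over 0.5 m/s, higher than 35 mm above the bench) (height (world z) of basket_centre above 0.085 m and linear speed of basket above 0.5 m/s and contact force between the fingers and basket below 0.05 N).
It also fails if it takes over 69 s, if anything falls off the work surface, if the arm or the gripper's body presses on something with over 40 N, if the wrist force passes 120 N, or if a joint passes its speed limit or range.

## Working session

There is one attempt and no reset: what is moved stays moved. The work goes in short steps, Python scripts to look and compute and a shell command to move; the robot and the scene stay as the last step left them, time stands still between calls to the robot, and variables do not carry over. Pictures are saved under pics/ and viewed, at most 10 in all, crops included, and the job is handed in when it is done.

```bash
mkdir -p pics; python3 - <<'E'
from cell import robot
import cv2,numpy as np
np.set_printoptions(precision=4,suppress=True)
s=robot.observe();print(s)
for n in("top","side","wrist"):
    print(n,robot.camera_model(n))
for n in("top","side"):
    cv2.imwrite(f"pics/{n}0.png",robot.read_camera(n)[:,:,::-1])
E
```

```text
{'time': 0.0, 'qpos': array([-1.421 ,  0.3427,  1.525 ,  0.    ,  1.2754, -0.146 ]), 'qvel': array([-0.0005, -0.0017,  0.0014,  0.0008, -0.0004,  0.0008]), 'joint_efforts': array([ -0.0009, -43.1245, -24.4218,   0.0717,   0.0562,  -0.0001]), 'tool_pos': array([ 0.153 , -0.5018,  0.2057]), 'tool_rot': array([-3.1401, -0.0002,  0.2958]), 'contact_force': array([0.6398, 0.3898, 0.3239]), 'torque': array([ 0.0091,  0.0025, -0.0284]), 'grip_force': 0.0, 'opening': 0.09178047418931297}
top {'camera_matrix': array([[564.6961,   0.    , 312.2633],
       [  0.    , 564.6961, 234.6697],
       [  0.    ,   0.    ,   1.    ]]), 'dist_coeffs': array([-0.0606,  0.    ,  0.    ,  0.    ,  0.    ]), 'position': array([0.3537, 0.0275, 1.4916]), 'attitude': array([-3.0201,  0.0072, -1.5988])}
side {'camera_matrix': array([[606.2896,   0.    , 316.7426],
       [  0.    , 606.2896, 241.882 ],
       [  0.    ,   0.    ,   1.    ]]), 'dist_coeffs': array([0.042, 0.   , 0.   , 0.   , 0.   ]), 'position': array([ 0.3945, -1.347 ,  0.9762]), 'attitude': array([-2.1112, -0.0106, -0.0749])}
wrist {'camera_matrix': array([[422.4412,   0.    , 316.1832],
       [  0.    , 422.4412, 237.9832],
       [  0.    ,   0.    ,   1.    ]]), 'dist_coeffs': array([-0.048,  0.   ,  0.   ,  0.   ,  0.   ]), 'mount': array([[-0.0006, -0.9653, -0.2612,  0.0692],
       [ 1.    , -0.0006, -0.0004, -0.0006],
       [ 0.0002, -0.2612,  0.9653, -0.1778],
       [ 0.    ,  0.    ,  0.    ,  1.    ]])}
```

View pics/top0.png

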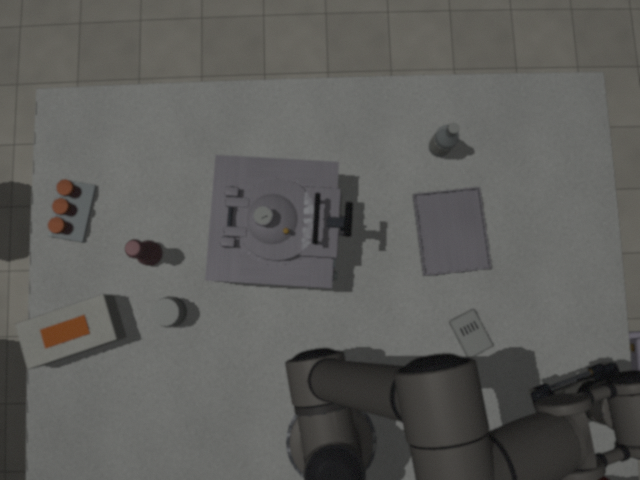

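View pics/side0.png

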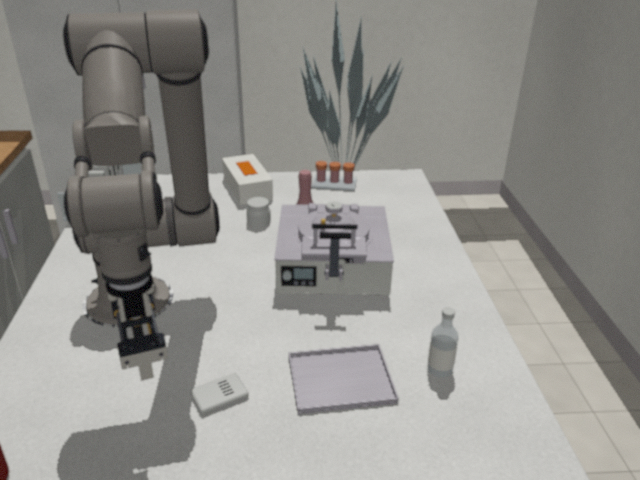

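```bash
cat > h.py <<'E'
import numpy as np,cv2
from scipy.spatial.transform import Rotation as Ro
from scipy.optimize import least_squares
from cell import robot
np.set_printoptions(precision=4,suppress=True)
def cam(n,state=None):
    m=robot.camera_model(n);K=m["camera_matrix"];d=m["dist_coeffs"]
    if n=="wrist":
        s=state or robot.observe();M=np.array(m["mount"])
        R=Ro.from_euler("xyz",s["tool_rot"]).as_matrix()
        return K,d,R@M[:3,:3],R@M[:3,3]+s["tool_pos"]
    return K,d,Ro.from_euler("xyz",m["attitude"]).as_matrix(),np.array(m["position"])
def proj(c,P):
    K,d,R,t=c
    q=(np.atleast_2d(P)-t)@R
    return cv2.projectPoints(q,np.zeros(3),np.zeros(3),K,d)[0][:,0]
def ray(c,px,z):
    K,d,R,t=c
    u=cv2.undistortPoints(np.array(px,float).reshape(-1,1,2),K,d)[:,0]
    v=np.c_[u,np.ones(len(u))]@R.T
    return t+v*((z-t[2])/v[:,2])[:,None]
def pose(p,L):
    x,y,a=p;c,s=np.cos(a),np.sin(a);L=np.atleast_2d(L)
    return np.c_[x+c*L[:,0]-s*L[:,1],y+s*L[:,0]+c*L[:,1],L[:,2]]
def fit(obs,p0):
    # obs: list of (cam, local point, pixel)
    f=lambda p:np.concatenate([proj(c,pose(p,l))[0]-px for c,l,px in obs])
    r=least_squares(f,p0,loss="soft_l1");return r.x,f(r.x).reshape(-1,2)
def crop(img,x0,y0,w,h,k,name):
    cv2.imwrite(name,cv2.resize(img[y0:y0+h,x0:x0+w],None,fx=k,fy=k,interpolation=cv2.INTER_CUBIC))
E
python3 - <<'E'
from h import *
a=cv2.imread("pics/top0.png");b=cv2.imread("pics/side0.png")
crop(a,200,145,200,150,4,"pics/topc.png")
crop(b,260,190,160,120,5,"pics/sidec.png")
E
```

```text
(no output)
```

View pics/topc.png

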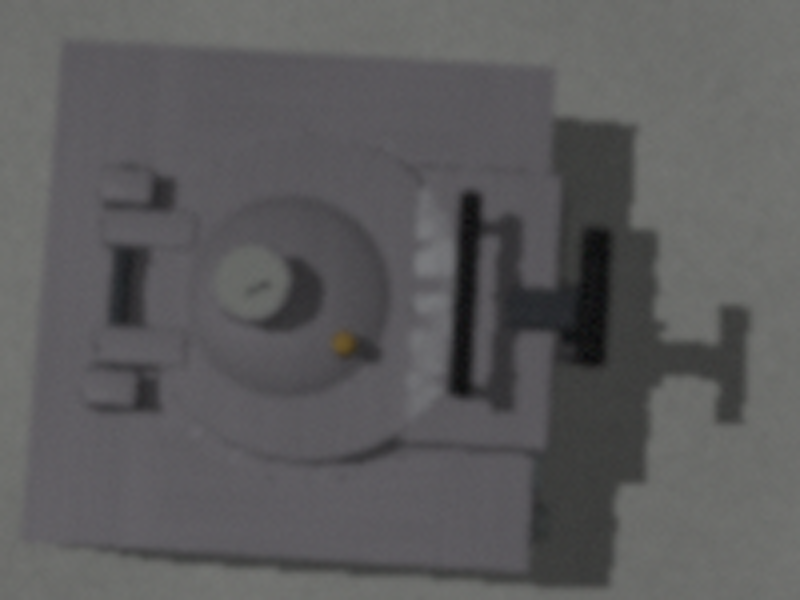

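View pics/sidec.png

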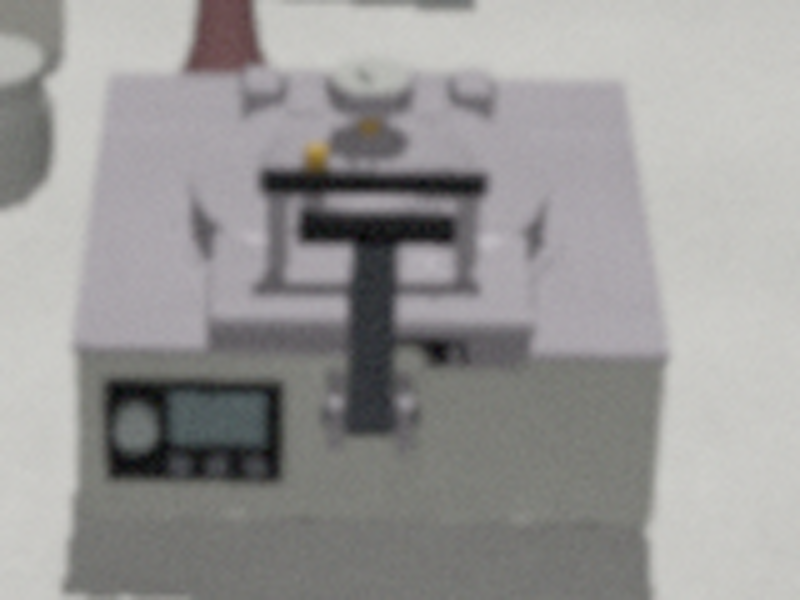

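```bash
python3 - <<'E'
from h import *
T=cam("top");S=cam("side")
t=lambda x,y:np.array([200+(x+.5)/4-.5,145+(y+.5)/4-.5]);s=lambda x,y:np.array([260+(x+.5)/5-.5,190+(y+.5)/5-.5])
D=[(-.14,-.155,.12),(-.14,.155,.12),(.165,-.155,.12),(.165,.155,.12)]
obs=[(T,l,t(*p)) for l,p in zip(D,[(553,68),(530,570),(63,42),(25,540)])]
obs+=[(S,l,s(*p)) for l,p in zip(D,[(665,357),(78,348),(625,83),(108,75)])]
obs+=[(T,(-.165,0,.214),t(596,296)),(S,(-.165,0,.212),s(378,228)),(T,(-.095,0,.197),t(465,293)),(S,(-.095,0,.196),s(374,183))]
p,r=fit(obs,[.6,.1,1.57]);print("cab",p,p[2]-np.pi/2);print(r)
p1,_=fit([o for o in obs if o[0] is T],p);p2,_=fit([o for o in obs if o[0] is S],p);print(p1,p2)
for n,l in dict(grip=(-.165,0,.21),cl_axis=(-.165,0,.095),handle=(-.095,0,.194),edge=(-.15,0,.132),hinge=(.115,0,.138),catch=(-.141,-.057,.1),chamber=(0,0,.118)).items():print(n,pose(p,l)[0])
Tr=[(.11,.09,.016),(.11,-.09,.016),(-.11,-.09,.016),(-.11,.09,.016)]
o=[(T,l,np.array(q)) for l,q in zip(Tr,[(414,195),(479,187),(491,269),(424,275)])]
o+=[(S,l,np.array(q)) for l,q in zip(Tr,[(381,346),(396,404),(299,411),(289,352)])] if 0 else []
q,r=fit(o,[.55,-.3,0]);print("tray",q,r); print(proj(S,pose(q,Tr)))
print("bottle",ray(T,[(452,130)],.17),ray(S,[(441,368)],0),"paddle",ray(T,[(471,332)],.018))
print("handp",ray(T,[(135,249)],.15),"tub",ray(T,[(170,312)],.075))
E
```

```text
cab [0.5595 0.117  1.486 ] -0.08481594588060526
[[-0.2155  0.1739]
 [-1.0236 -0.4372]
 [ 0.3806  0.2638]
 [-0.0259 -0.154 ]
 [ 0.6572  0.6038]
 [-0.7265  0.6948]
 [-1.1988  0.9959]
 [ 0.262   1.1775]
 [-1.9596 -0.4418]
 [-0.3075 -0.0385]
 [ 0.2348 -0.2566]
 [-0.0877  0.7127]]
[0.5591 0.1162 1.4868] [0.5606 0.1204 1.4834]
grip [ 0.5456 -0.0475  0.21  ]
cl_axis [ 0.5456 -0.0475  0.095 ]
handle [0.5515 0.0223 0.194 ]
edge [ 0.5468 -0.0325  0.132 ]
hinge [0.5693 0.2315 0.138 ]
catch [ 0.6044 -0.0284  0.1   ]
chamber [0.5595 0.117  0.118 ]
tray [ 0.5327 -0.3362  0.0772] [[-0.9187 -1.0976]
 [ 0.6956 -0.0091]
 [ 0.4337 -0.0867]
 [-0.2943  1.3057]]
[[378.0065 344.5154]
 [397.984  399.4712]
 [296.2278 410.3221]
 [286.8661 353.0837]]
bottle [[ 0.7608 -0.3131  0.17  ]] [[ 0.7724 -0.3101  0.    ]] paddle [[ 0.2684 -0.3703  0.018 ]]
handp [[0.4953 0.4598 0.15  ]] tub [[0.3423 0.3941 0.075 ]]
```

The pictures show the cabinet front facing image right, the T-bar at top (348,219), the handle at top (316,218), and the tray's corners at top (414,195) to (491,269). The bystanders are clear of the route.

```bash
cat > w.py <<'E'
import sys;from h import *
C=np.array([.5595,.117,1.486])
s=robot.observe();y=s["tool_rot"][2];R=Ro.from_euler("xyz",s["tool_rot"]).as_matrix()
d=s["tool_pos"]-[C[0],C[1],0];c,q=np.cos(C[2]),np.sin(C[2])
print("t %.2f cab"%s["time"],np.array([c*d[0]+q*d[1],-q*d[0]+c*d[1],d[2]]),"yaw-rel %.4f"%(y-C[2]),"F",s["contact_force"],"open %.4f"%s["opening"],"q",s["qpos"])
if len(sys.argv)>3:
    a=[float(v) for v in sys.argv[1:]]
    g=pose(C,a[:3])[0];print("shift",R.T@(g-s["tool_pos"]),"turn",(-(C[2]+(a[3] if len(a)>3 else 0)-y)+np.pi)%(2*np.pi)-np.pi)
E
python3 w.py -.129 0 .30
```

```text
t 0.10 cab [-0.651   0.3526  0.2057] yaw-rel -1.1902 F [-0.1187  0.3195 -0.1486] open 0.0916 q [-1.421   0.3426  1.5249  0.      1.2754 -0.146 ]
shift [ 0.5213 -0.3538 -0.0937] turn -1.1901802891303213
```

```bash
python3 -m jog '[[[-1,0,0,-0.04,0],[-1,0.01,-0.01,-0.08,0],[-1,0.04,-0.03,-0.094,0],[-1,0.075,-0.05,-0.094,0],[-1,0.1,-0.07,-0.094,0]]]'
python3 -m jog '[[[-1,0.034,-0.023,0,0],[-1,0.068,-0.046,0,0],[-1,0.1,-0.069,0,0],[-1,0.135,-0.092,0,0],[-1,0.17,-0.115,0,0]]]'
python3 -m jog '[[[-1,0.034,-0.023,0,0],[-1,0.068,-0.046,0,0],[-1,0.1,-0.069,0,0],[-1,0.135,-0.092,0,0],[-1,0.17,-0.115,0,0]]]'
python3 -m jog '[[[-1,0.03,-0.02,0,-0.12],[-1,0.05,-0.034,0,-0.24],[-1,0.08,-0.054,0,-0.36],[-1,0.08,-0.054,0,-0.48],[-1,0.08,-0.054,0,-0.6]]]'
python3 -m jog '[[[-1,0,0,0,-0.12],[-1,0,0,0,-0.24],[-1,0,0,0,-0.36],[-1,0,0,0,-0.48],[-1,0,0,0,-0.59]]]'
python3 -m jog '[[[-1,0,0,0,0],[-1,0,0,0,0]]]'
python3 w.py -.129 0 .198
```

```text
time: 0.52
tool_pos: [0.2296, -0.4051, 0.3012]
tool_rot: [3.14, -0.001, 0.295]
contact_force: [0.6, -0.2, 0.7]
opening: 0.0633
grip_force: 0.0
time: 0.93
tool_pos: [0.3577, -0.245, 0.3002]
tool_rot: [-3.141, 0.0, 0.295]
contact_force: [1.1, -0.2, -0.5]
opening: 0.0295
grip_force: 0.0
time: 1.35
tool_pos: [0.4867, -0.0856, 0.3002]
tool_rot: [3.142, 0.0, 0.296]
contact_force: [0.7, -0.0, 0.4]
opening: 0.0012
grip_force: 0.0
time: 1.77
tool_pos: [0.5473, -0.0108, 0.2992]
tool_rot: [-3.14, 0.001, 0.905]
contact_force: [-0.8, 0.0, 1.2]
opening: 0.0003
grip_force: 0.0
time: 2.18
tool_pos: [0.5465, -0.0126, 0.2998]
tool_rot: [-3.14, 0.0, 1.492]
contact_force: [-0.6, -0.5, 0.4]
opening: 0.0004
grip_force: 0.0
time: 2.35
tool_pos: [0.5466, -0.0126, 0.3]
tool_rot: [-3.141, 0.0, 1.482]
contact_force: [0.1, -1.1, 0.2]
opening: 0.0006
grip_force: 0.0
t 2.35 cab [-0.1303  0.0019  0.3   ] yaw-rel -0.0036 F [ 0.1143 -1.1419  0.1541] open 0.0006 q [-0.1633  0.3309  1.284  -0.0001  1.5274 -0.0749]
shift [0.0013 0.0019 0.102 ] turn -0.0035713741832310575
```

```bash
python3 -m jog '[[[-1,0,0,0.04,0],[-1,0,0,0.08,0],[-1,0,0,0.095,0],[-1,0,0,0.102,0],[-1,0,0,0.102,0]]]'
python3 -m jog '[[[-1,-0.01,0,0,0],[-1,-0.02,0,0,0],[-1,-0.03,0,0.002,0],[-1,-0.04,0,0.004,0],[-1,-0.05,0,0.006,0]]]'
python3 -m jog '[[[-1,-0.01,0,0.003,0],[-1,-0.02,0,0.006,0],[-1,-0.03,0,0.009,0],[-1,-0.04,0,0.012,0],[-1,-0.05,0,0.014,0]]]'
python3 -m jog '[[[-1,-0.01,0,0,0],[-1,-0.01,0,0,0],[-1,-0.01,0,0,0],[-1,-0.01,0,-0.02,0],[-1,-0.01,0,-0.05,0]]]'
python3 w.py -.095 0 .26 -1.5708
python3 - <<'E'
from h import *
b=robot.read_camera("side")[:,:,::-1];crop(b,230,150,200,150,4,"pics/s1.png")
E
```

```text
time: 2.77
tool_pos: [0.546, -0.0126, 0.1969]
tool_rot: [-3.138, -0.0, 1.484]
contact_force: [-0.6, 0.4, 0.7]
opening: 0.0004
grip_force: 0.0
time: 3.18
tool_pos: [0.5436, -0.065, 0.1956]
tool_rot: [3.136, 0.003, 1.485]
contact_force: [-3.0, -2.0, 12.6]
opening: 0.0001
grip_force: 6.3
time: 3.6
tool_pos: [0.5382, -0.1138, 0.1786]
tool_rot: [3.141, 0.0, 1.485]
contact_force: [0.1, 0.5, 1.3]
opening: 0.0003
grip_force: 0.0
time: 4.02
tool_pos: [0.5358, -0.1212, 0.2261]
tool_rot: [-3.135, -0.002, 1.486]
contact_force: [0.7, 0.2, 0.6]
opening: 0.0003
grip_force: 0.0
t 4.02 cab [-0.2393  0.0034  0.2261] yaw-rel 0.0001 F [0.6529 0.2129 0.6416] open 0.0003 q [-0.3621  0.3769  1.416   0.0003  1.3556 -0.2775]
shift [ 0.1444  0.0032 -0.0336] turn 1.5709234093217521
```

View pics/s1.png

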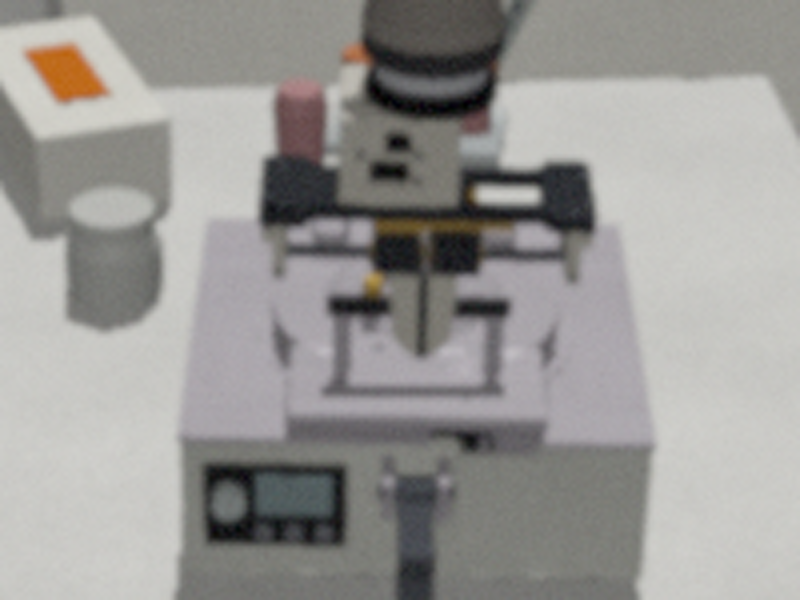

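```bash
python3 -m jog '[[[1,0.02,0,-0.034,0],[1,0.06,0,-0.034,0],[1,0.1,0.003,-0.034,0],[1,0.13,0.003,-0.034,0],[1,0.145,0.003,-0.034,0]]]'
python3 -m jog '[[[1,0,0,0,0.12],[1,0,0,0,0.24],[1,0,0,0,0.36],[1,0,0,0,0.48],[1,0,0,0,0.6]]]' 25
python3 -m jog '[[[1,0,0,0,0.12],[1,0,0,0,0.24],[1,0,0,0,0.36],[1,0,0,0,0.48],[1,0,0,0,0.6]]]'
python3 -m jog '[[[1,0,0,0,0.12],[1,0,0,0,0.24],[1,0,0,0,0.36],[1,0,0,0,0.371],[1,0,0,0,0.371]]]'
python3 w.py -.095 0 .183 -1.5708
```

```text
time: 4.48
tool_pos: [0.5527, 0.0262, 0.2626]
tool_rot: [3.141, -0.001, 1.489]
contact_force: [-0.8, -0.3, -0.4]
opening: 0.0292
grip_force: 0.0
time: 4.9
tool_pos: [0.5527, 0.0229, 0.2624]
tool_rot: [3.142, -0.0, 0.881]
contact_force: [-0.0, -0.3, -0.3]
opening: 0.0628
grip_force: 0.0
time: 5.32
tool_pos: [0.5527, 0.0227, 0.2624]
tool_rot: [-3.141, -0.0, 0.281]
contact_force: [-0.1, -0.6, 0.2]
opening: 0.0912
grip_force: 0.0
time: 5.73
tool_pos: [0.5527, 0.0225, 0.2623]
tool_rot: [-3.142, -0.0, -0.082]
contact_force: [0.5, 0.3, -0.1]
opening: 0.0918
grip_force: 0.0
t 5.73 cab [-0.0947 -0.0012  0.2623] yaw-rel -1.5678 F [ 0.5085  0.2805 -0.0954] open 0.0918 q [-0.0979  0.3585  1.3444  0.0001  1.4385  1.5546]
shift [-0.0012  0.0003  0.0793] turn 0.003033201638428018
```

```bash
python3 -m jog '[[[0,0,0,0.035,0],[-0.2,0,0,0.065,0],[-0.5,0,0,0.075,0],[-0.5,0,0,0.079,0],[-0.5,0,0,0.079,0]]]' 25
python3 -m jog '[[[-1,0,0,0,0],[-1,0,0,0,0],[-1,0,0,0,0],[-1,0,0,0,0],[-1,0,0,0,0]]]'
python3 -m jog '[[[-1,0,0,0,0],[-1,0,0,0,0],[-1,0,0,0,0]]]'
python3 w.py
```

```text
time: 6.15
tool_pos: [0.5527, 0.0221, 0.1832]
tool_rot: [3.142, 0.001, -0.084]
contact_force: [0.1, 0.3, -0.0]
opening: 0.0631
grip_force: 0.0
time: 6.57
tool_pos: [0.553, 0.0219, 0.184]
tool_rot: [3.142, -0.001, -0.085]
contact_force: [-0.2, -0.2, 0.3]
opening: 0.03
grip_force: 0.0
time: 6.82
tool_pos: [0.5527, 0.022, 0.1834]
tool_rot: [3.142, -0.0, -0.085]
contact_force: [-0.4, 0.6, 0.7]
opening: 0.0092
grip_force: 0.0
t 6.82 cab [-0.0953 -0.0013  0.1834] yaw-rel -1.5712 F [-0.4487  0.5959  0.7013] open 0.0092 q [-0.0988  0.4121  1.4826 -0.0001  1.2469  1.5572]
```

```bash
python3 -m jog '[[[-1,0,0,0,0],[-1,0,0,0,0]]]'
python3 - <<'E'
from h import *
b=robot.read_camera("side")[:,:,::-1];c=robot.read_camera("wrist")[:,:,::-1]
x=cv2.resize(b[150:300,250:400],(600,600),interpolation=cv2.INTER_CUBIC)
cv2.imwrite("pics/s2.png",np.hstack([x,cv2.resize(c[:, 220:420],(200,480))[:480].__class__(0) if 0 else x[:,:1]])[:, :600])
E
```

```text
time: 6.98
tool_pos: [0.5527, 0.0219, 0.1833]
tool_rot: [3.141, 0.0, -0.085]
contact_force: [-0.3, -0.2, -0.5]
opening: 0.0007
grip_force: 0.0
```

View pics/s2.png

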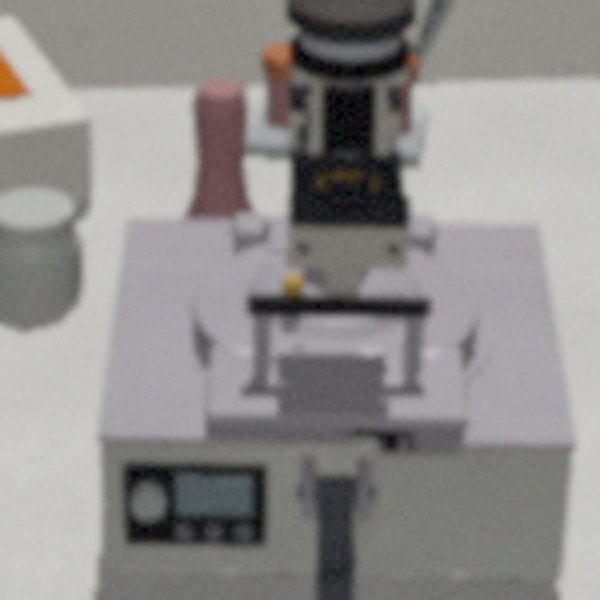

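```bash
python3 - <<'E'
from h import *
T=cam("top");S=cam("side")
C=[.5595,.117,1.486]
a=cv2.imread("pics/top0.png")
f=lambda P:(proj(S,P)[0]-[250,150])*4
print("tip",f([.5527,.022,.175]),"z.194",f([.5527,.022,.194]),"tip behind 30",f([.5552,.052,.175]))
for x in (-.095,-.1,-.12):print(x,[ (f(pose(C,(x,y,.194))[0])) for y in(-.06,0,.06)])
# triangulate handle centre & ends from top0/side0
def tri(pt,ps):
    r=least_squares(lambda p:np.r_[proj(T,p)[0]-pt,proj(S,p)[0]-ps],[.55,.02,.19]);return r.x,r.fun
print(tri([316,218],[334.7,226.5]))
print("gripbar",tri([348.7,218.9],[335.5,235.5]))
cv2.imwrite("pics/t3.png",cv2.resize(robot.read_camera("wrist")[:,:,::-1],None,fx=1,fy=1))
E
```

```text
tip [338.313  335.6375] z.194 [339.0631 310.4873] tip behind 30 [337.5502 312.9491]
-0.095 [array([429.0319, 311.5728]), array([337.1118, 310.2824]), array([245.2384, 308.9856])]
-0.1 [array([429.3951, 315.3714]), array([337.2257, 314.0764]), array([245.1031, 312.7756])]
-0.12 [array([430.8686, 330.774 ]), array([337.6875, 329.4607]), array([244.5546, 328.1433])]
(array([0.5515, 0.0226, 0.1969]), array([-0.0005, -0.3597, -0.4005,  0.0585]))
gripbar (array([ 0.5451, -0.0521,  0.2135]), array([-0.001 , -0.5452, -0.587 ,  0.0852]))
```

View pics/t3.png

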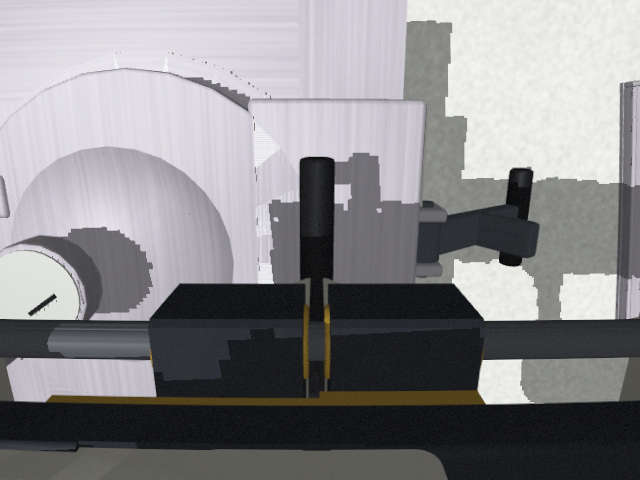

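The wrist view shows the bar end at (317,157) and the bar running down the image centre to row 280, so it is laterally centred. The fingers closed fully on nothing, so they appear to be above the bar. I'll check the height.

```bash
python3 - <<'E'
from h import *
print(robot.nose_length, [a for a in dir(robot) if a[0]!='_'])
W=cam("wrist");C=[.5595,.117,1.486]
for z in(.194,.18,.165):print(z,proj(W,pose(C,[(-.095,-.06,z),(-.088,-.05,z),(-.102,-.05,z)])))
print("lug corner",proj(W,pose(C,[(-.15,-.085,.144),(-.15,-.085,.12),(-.14,-.155,.12)])), "tip",proj(W,[robot.observe()["tool_pos"]-[0,0,.008]]))
print(robot.observe()["contact_force"],robot.observe()["tool_pos"])
E
```

```text
0.008 ['IKError', 'camera_model', 'hand_in', 'nose_length', 'observe', 'read_camera']
0.194 [[316.0147 151.3209]
 [298.3081 177.0739]
 [333.7794 177.0385]]
0.18 [[316.038  149.2372]
 [299.6619 173.0791]
 [332.4671 173.0462]]
0.165 [[316.0593 147.3309]
 [300.9035 169.4162]
 [331.2635 169.3856]]
lug corner [[427.9841  93.5666]
 [416.7698  96.5856]
 [403.9624 -45.3105]] tip [[316.7307 276.7305]]
[-0.7237 -0.0322 -0.69  ] [0.5527 0.022  0.1833]
```

```bash
python3 -m jog '[[[-1,0,0,0.002,0],[-1,0,0,0.004,0],[-1,0,0,0.004,0]]]'
python3 -m jog '[[[-1,0,0,0.002,0],[-1,0,0,0.004,0],[-1,0,0,0.004,0]]]'
```

```text
time: 7.38
tool_pos: [0.5529, 0.0217, 0.1797]
tool_rot: [3.141, -0.001, -0.085]
contact_force: [-0.9, -0.8, 5.1]
opening: 0.0005
grip_force: 2.4
time: 7.63
tool_pos: [0.553, 0.0212, 0.1778]
tool_rot: [3.14, -0.003, -0.085]
contact_force: [-5.8, -2.1, 17.7]
opening: 0.0005
grip_force: 8.8
```

The tips sit on the bar at TCP z ≈ 0.180, so real contact is about 2–3 cm lower than I assumed. I'll reopen and go lower, watching the force.

```bash
python3 -m jog '[[[-1,0,0,-0.01,0],[0,0,0,-0.012,0],[0,0,0,-0.012,0],[0,0,0,-0.012,0],[0,0,0,-0.012,0]]]'
python3 -m jog '[[[0,0,0,0,0],[0,0,0,0,0],[0,0,0,0.01,0],[0,0,0,0.02,0],[0,0,0,0.026,0]]]'
python3 -m jog '[[[0,0,0,0.003,0],[0,0,0,0.006,0],[-1,0,0,0.006,0],[-1,0,0,0.006,0],[-1,0,0,0.006,0]]]'
python3 -m jog '[[[-1,0,0,0,0],[-1,0,0,0,0],[-1,0,0,0,0],[-1,0,0,0,0]]]'
python3 w.py
```

```text
time: 8.05
tool_pos: [0.5524, 0.022, 0.1866]
tool_rot: [3.142, 0.001, -0.085]
contact_force: [-0.0, -0.2, -0.5]
opening: 0.023
grip_force: 0.0
time: 8.47
tool_pos: [0.5518, 0.022, 0.1593]
tool_rot: [3.142, 0.002, -0.085]
contact_force: [0.4, -0.5, 0.6]
opening: 0.0456
grip_force: 0.0
time: 8.88
tool_pos: [0.5529, 0.0219, 0.1556]
tool_rot: [3.141, -0.001, -0.085]
contact_force: [-0.2, -0.0, -0.0]
opening: 0.0303
grip_force: 0.0
time: 9.22
tool_pos: [0.5528, 0.0218, 0.1556]
tool_rot: [3.141, -0.001, -0.085]
contact_force: [-0.2, -0.1, 1.3]
opening: 0.013
grip_force: 25.0
t 9.22 cab [-0.0954 -0.0014  0.1556] yaw-rel -1.5712 F [-0.1704 -0.1451  1.3005] open 0.0130 q [-0.0989  0.4374  1.5236 -0.0003  1.1801  1.5572]
```

```bash
python3 -m jog '[[[-1,0,-0.001,-0.005,0],[-1,0,-0.0025,-0.010,0],[-1,0,-0.0045,-0.0155,0],[-1,0,-0.0066,-0.0207,0],[-1,0,-0.0066,-0.0207,0]]]'
python3 -m jog '[[[-1,0,-0.002,-0.005,0],[-1,0,-0.004,-0.010,0],[-1,0,-0.006,-0.0145,0],[-1,0,-0.0085,-0.0195,0],[-1,0,-0.0085,-0.0195,0]]]'
python3 w.py
```

```text
time: 9.63
tool_pos: [0.5535, 0.0287, 0.1774]
tool_rot: [3.141, -0.001, -0.085]
contact_force: [-0.4, -1.1, 1.3]
opening: 0.0136
grip_force: 25.0
time: 10.05
tool_pos: [0.5542, 0.0369, 0.1969]
tool_rot: [3.141, -0.001, -0.085]
contact_force: [-1.2, -4.7, 1.9]
opening: 0.013
grip_force: 25.0
t 10.05 cab [-0.0803 -0.0015  0.1969] yaw-rel -1.5710 F [-1.1906 -4.6828  1.8532] open 0.0130 q [-0.071   0.4044  1.4556 -0.0009  1.2803  1.5851]
```

```bash
python3 -m jog '[[[-1,0,-0.001,-0.002,0],[-1,0,-0.002,-0.004,0],[-1,0,-0.002,-0.004,0]]]'
python3 -m jog '[[[-1,0,-0.001,-0.002,0],[-1,0,-0.0015,-0.003,0],[-1,0,-0.0015,-0.003,0]]]'
python3 w.py
python3 - <<'E'
from h import *
b=robot.read_camera("side")[:,:,::-1];crop(b,270,190,130,98,6,"pics/s4.png")
E
```

```text
time: 10.3
tool_pos: [0.5543, 0.0384, 0.2001]
tool_rot: [3.14, -0.001, -0.085]
contact_force: [1.5, -4.5, 2.0]
opening: 0.0133
grip_force: 25.0
time: 10.55
tool_pos: [0.5542, 0.0387, 0.2009]
tool_rot: [3.138, 0.001, -0.086]
contact_force: [5.0, -10.6, -9.3]
opening: 0.0129
grip_force: 25.0
t 10.55 cab [-0.0785 -0.0013  0.2009] yaw-rel -1.5719 F [  4.9828 -10.636   -9.3064] open 0.0129 q [-0.0664  0.4034  1.4458 -0.0032  1.2939  1.5911]
```

View pics/s4.png

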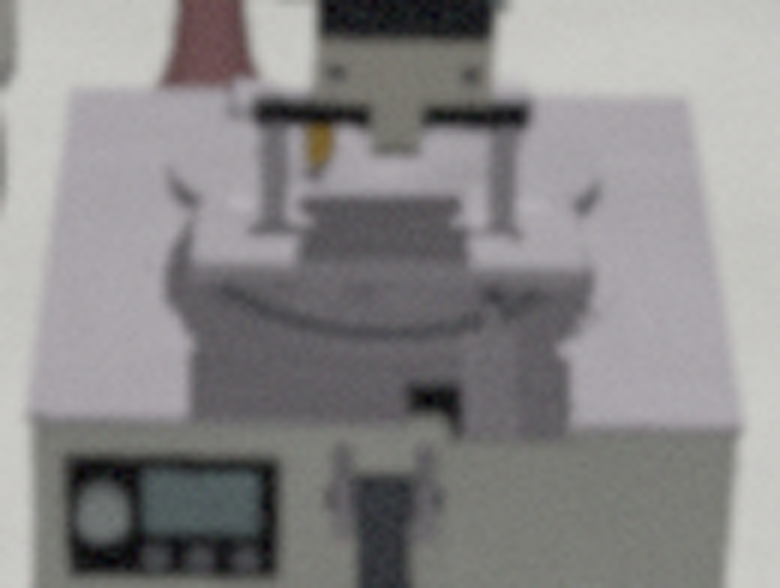

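The picture shows the lid raised to its catch stop, with the flange strip hanging at crop (465–518, 310–435). The fingers are wide plates above their narrow tips, so a vertical tool can't get under the lug. I'll release the handle, then see what the arm does at the reach limit and whether it keeps the tool vertical.

```bash
python3 -m jog '[[[-1,0,0.001,0.003,0],[0,0,0.001,0.003,0],[0,0,0.001,0.003,0],[0,0,0.001,0.003,0],[0,0,0.001,0.003,0]]]'
python3 -m jog '[[[0,0,0,0,0],[0,0,0,-0.03,0],[0,0,0,-0.07,0],[0,0,0,-0.1,0],[0,0,0,-0.13,0]]]'
python3 -m jog '[[[0,0.04,0,0,0],[0,0.08,0,0,0],[0,0.12,0,0,0],[0,0.16,0,0,0],[0,0.2,0,0,0]]]'
python3 -m jog '[[[0,0.03,0,0,0],[0,0.06,0,0,0],[0,0.09,0,0,0],[0,0.12,0,0,0],[0,0.15,0,0,0]]]'
python3 w.py
```

```text
time: 11.02
tool_pos: [0.554, 0.0402, 0.1996]
tool_rot: [-3.141, 0.0, -0.085]
contact_force: [-0.7, 0.6, 0.4]
opening: 0.0352
grip_force: 0.0
time: 11.43
tool_pos: [0.554, 0.0399, 0.3316]
tool_rot: [-3.141, -0.001, -0.085]
contact_force: [0.3, 0.4, -0.0]
opening: 0.0456
grip_force: 0.0
time: 11.85
tool_pos: [0.7393, 0.0239, 0.3296]
tool_rot: [-3.141, 0.001, -0.085]
contact_force: [1.8, -0.6, 0.4]
opening: 0.0462
grip_force: 0.0
time: 12.27
tool_pos: [0.7994, 0.0122, 0.2961]
tool_rot: [-3.138, -0.033, -0.085]
contact_force: [0.8, 0.4, 1.8]
opening: 0.0461
grip_force: 0.0
t 12.27 cab [-0.0841 -0.2479  0.2961] yaw-rel -1.5710 F [0.7788 0.4362 1.8143] open 0.0461 q [-0.0817  1.0198  0.0361  0.0035  2.0528  1.5757]
```

```bash
python3 -m jog '[[[0,-0.03,0,0,0],[0,-0.06,0,0,0],[0,-0.09,0,0,0],[0,-0.12,0,0,0],[0,-0.15,0,0,0]]]'
python3 w.py
```

```text
time: 12.68
tool_pos: [0.6643, 0.0237, 0.2963]
tool_rot: [-3.138, -0.041, -0.085]
contact_force: [1.0, 0.4, 0.7]
opening: 0.0458
grip_force: 0.0
t 12.68 cab [-0.0841 -0.1123  0.2963] yaw-rel -1.5712 F [0.9688 0.4174 0.7271] open 0.0458 q [-0.0811  0.5493  0.9523  0.003   1.5986  1.575 ]
```

```bash
python3 - <<'E'
from h import *
D=[(.3426,1.5249,1.2754,.5246,.2057),(.4044,1.4556,1.2803,.5554,.1969),(1.0198,.0361,2.0528,.7995,.2961),(.5493,.9523,1.5986,.6647,.2963),(.3309,1.284,1.5274,.5467,.3),(.4374,1.5236,1.1801,.5532,.1556),(.3769,1.416,1.3556,.5493,.2261)]
def f(p):
    L1,L2,L3,r0,z0=p;o=[]
    for a,b,c,r,z in D:
        o+= [r0+L1*np.sin(a)+L2*np.sin(a+b)+L3*np.sin(a+b+c)-r, z0+L1*np.cos(a)+L2*np.cos(a+b)+L3*np.cos(a+b+c)-z]
    return o
s=least_squares(f,[.4,.4,.25,0,.2],bounds=([.2,.2,.05,-.2,.0],[.7,.7,.5,.2,.6]));print(s.x,np.abs(s.fun).max())
E
```

```text
[ 0.5506  0.4024  0.5    -0.0431  0.3039] 0.009299736127424518
```

```bash
python3 - <<'E'
from h import *
D=[(.3426,1.5249,1.2754,.5246,.2057),(.4044,1.4556,1.2803,.5554,.1969),(1.0198,.0361,2.0528,.7995,.2961),(.5493,.9523,1.5986,.6647,.2963),(.3309,1.284,1.5274,.5467,.3),(.4374,1.5236,1.1801,.5532,.1556),(.3769,1.416,1.3556,.5493,.2261)]
for e0 in (0,1):
  for L3 in(.2,.25,.3,.35):
    def f(p):
        L1,L2,r0,z0,e=p;o=[]
        e*=e0
        for a,b,c,r,z in D:
            o+= [r0+L1*np.sin(a)+L2*np.sin(a+b)+e*np.cos(a+b)+L3*np.sin(a+b+c)-r, z0+L1*np.cos(a)+L2*np.cos(a+b)-e*np.sin(a+b)+L3*np.cos(a+b+c)-z]
        return o
    s=least_squares(f,[.4,.4,0,.2,0]);print(e0,L3,s.x,np.abs(s.fun).max())
E
```

```text
0 0.2 [ 0.574   0.4138 -0.0619 -0.015   0.    ] 0.010827604378436995
0 0.25 [ 0.5701  0.4119 -0.0588  0.0381  0.    ] 0.010570854803692464
0 0.3 [ 0.5662  0.41   -0.0556  0.0913  0.    ] 0.010314123282952115
0 0.35 [ 0.5623  0.4081 -0.0525  0.1445  0.    ] 0.010057507887016204
1 0.2 [0.5101 0.3816 0.0029 0.0841 0.0495] 0.0031007935863422986
1 0.25 [0.5081 0.3807 0.0041 0.1344 0.048 ] 0.0019153723580090931
1 0.3 [0.5061 0.3797 0.0053 0.1846 0.0466] 0.0007299511310315809
1 0.35 [0.5041 0.3788 0.0065 0.2348 0.0451] 0.0004554700959457092
```

The tilt taken at the reach limit is kept, so I can get a tilted tool by pressing a wrist limit. I'll go high over bearing ~85°, where joint 5 saturates and the tool tips toward cabinet +x.

```bash
python3 -m jog '[[[-1,-0.02,-0.01,-0.036,0],[-1,-0.04,-0.02,-0.072,0],[-1,-0.06,-0.03,-0.108,0],[-1,-0.08,-0.04,-0.144,0],[-1,-0.1,-0.05,-0.18,0]]]'
python3 -m jog '[[[-1,-0.025,-0.012,-0.03,0],[-1,-0.05,-0.024,-0.06,0],[-1,-0.075,-0.036,-0.09,0],[-1,-0.1,-0.048,-0.12,0],[-1,-0.125,-0.06,-0.15,0]]]'
python3 -m jog '[[[-1,-0.036,-0.018,0,0],[-1,-0.072,-0.036,0,0],[-1,-0.108,-0.054,0,0],[-1,-0.144,-0.072,0,0],[-1,-0.18,-0.09,0,0]]]'
python3 -m jog '[[[-1,-0.036,-0.018,0,0],[-1,-0.072,-0.036,0,0],[-1,-0.108,-0.054,0,0],[-1,-0.144,-0.072,0,0],[-1,-0.18,-0.09,0,0]]]'
python3 w.py
```

```text
time: 13.1
tool_pos: [0.5633, 0.0816, 0.473]
tool_rot: [-3.137, -0.042, -0.085]
contact_force: [0.4, -0.0, 0.9]
opening: 0.0174
grip_force: 0.0
time: 13.52
tool_pos: [0.4374, 0.1516, 0.618]
tool_rot: [-3.135, -0.042, -0.085]
contact_force: [0.8, 0.5, 0.4]
opening: 0.0005
grip_force: 0.0
time: 13.93
tool_pos: [0.2661, 0.256, 0.6107]
tool_rot: [-3.131, -0.04, -0.086]
contact_force: [0.7, 0.5, 0.6]
opening: 0.0006
grip_force: 0.0
time: 14.35
tool_pos: [0.0949, 0.3604, 0.6056]
tool_rot: [-3.127, -0.035, -0.085]
contact_force: [0.8, 0.1, -0.1]
opening: 0.0004
grip_force: 0.0
t 14.35 cab [0.2032 0.4836 0.6056] yaw-rel -1.5713 F [ 0.8012  0.0683 -0.126 ] open 0.0004 q [ 1.1329  0.0847  0.7622 -0.0366  2.2689  2.7648]
```

```bash
python3 -m jog '[[[-1,-0.03,0.008,-0.02,-0.12],[-1,-0.06,0.016,-0.04,-0.24],[-1,-0.09,0.024,-0.06,-0.36],[-1,-0.12,0.032,-0.08,-0.48],[-1,-0.134,0.037,-0.09,-0.6]]]'
python3 w.py
python3 -m jog '[[[-1,0,0,-0.02,-0.12],[-1,0,0,-0.04,-0.24],[-1,0,0,-0.06,-0.36],[-1,0,0,-0.08,-0.48],[-1,0,0,-0.1,-0.6]]]'
python3 w.py
python3 -m jog '[[[-1,0,0,-0.02,-0.12],[-1,0,0,-0.04,-0.24],[-1,0,0,-0.06,-0.36],[-1,0,0,-0.08,-0.48],[-1,0,0,-0.1,-0.6]]]'
python3 w.py
```

```text
time: 14.77
tool_pos: [-0.0444, 0.3318, 0.6923]
tool_rot: [3.139, -0.035, 0.524]
contact_force: [0.4, 0.5, 0.9]
opening: 0.0006
grip_force: 0.0
t 14.77 cab [0.1629 0.62   0.6923] yaw-rel -0.9624 F [0.4019 0.452  0.9441] open 0.0006 q [ 1.5054  0.2002  0.2964 -0.0623  2.627   2.4981]
time: 15.18
tool_pos: [-0.0413, 0.3199, 0.7042]
tool_rot: [3.127, -0.048, 1.122]
contact_force: [0.1, -0.6, -0.4]
opening: 0.0004
grip_force: 0.0
t 15.18 cab [0.1513 0.6158 0.7042] yaw-rel -0.3638 F [ 0.1387 -0.5804 -0.4226] open 0.0004 q [ 1.4931  0.1931  0.252  -0.0662  2.6566  1.8829]
time: 15.6
tool_pos: [-0.0404, 0.3059, 0.7122]
tool_rot: [3.097, -0.055, 1.723]
contact_force: [-1.5, 0.7, 0.8]
opening: 0.0005
grip_force: 0.0
t 15.60 cab [0.1374 0.6137 0.7122] yaw-rel 0.2371 F [-1.5145  0.7262  0.8092] open 0.0005 q [ 1.4865  0.1637  0.2569 -0.0658  2.6566  1.2762]
```

```bash
python3 -m jog '[[[-1,-0.5,0,-0.3,0],[-1,-0.5,0,-0.3,0],[-1,-0.5,0,-0.3,0],[-1,-0.5,0,-0.3,0],[-1,-0.5,0,-0.3,0]]]'
python3 w.py
```

```text
time: 16.02
tool_pos: [-0.0194, 0.1393, 0.7151]
tool_rot: [3.081, -0.068, 1.72]
contact_force: [0.7, 0.7, 0.8]
opening: 0.0004
grip_force: 0.0
t 16.02 cab [-0.0268  0.5788  0.7151] yaw-rel 0.2335 F [0.7129 0.669  0.793 ] open 0.0004 q [ 1.1848 -0.1938  0.5884 -0.0377  2.6569  1.004 ]
```

```bash
python3 -m jog '[[[-1,0.1,0,-0.6,0],[-1,0.1,0,-0.6,0],[-1,0.1,0,-0.6,0],[-1,0.1,0,-0.6,0],[-1,0.1,0,-0.6,0]]]'
python3 w.py
```

```text
time: 16.43
tool_pos: [-0.0284, 0.1847, 0.7261]
tool_rot: [3.074, -0.086, 1.719]
contact_force: [0.5, 0.4, -0.1]
opening: 0.0004
grip_force: 0.0
t 16.43 cab [0.0177 0.5915 0.7261] yaw-rel 0.2332 F [ 0.5449  0.379  -0.0586] open 0.0004 q [ 1.3687 -0.0866  0.4664 -0.0728  2.6568  1.157 ]
```

Each press adds about 0.02 rad, so I'll keep pressing upward. About 0.5 rad is enough.

```bash
cat >> w.py <<'E'
zc=R[:,2];print("toolz cab",[round(float(v),3) for v in (c*zc[0]+q*zc[1],-q*zc[0]+c*zc[1],zc[2])])
E
J(){ :; }
python3 -m jog '[[[-1,0.2,0,-0.6,0],[-1,0.2,0,-0.6,0],[-1,0.2,0,-0.6,0],[-1,0.2,0,-0.6,0],[-1,0.2,0,-0.6,0]]]' >/dev/null; python3 w.py
python3 -m jog '[[[-1,0.3,0,-0.6,0],[-1,0.3,0,-0.6,0],[-1,0.3,0,-0.6,0],[-1,0.3,0,-0.6,0],[-1,0.3,0,-0.6,0]]]' >/dev/null; python3 w.py
python3 -m jog '[[[-1,0,0,-0.6,0],[-1,0,0,-0.6,0],[-1,0,0,-0.6,0],[-1,0,0,-0.6,0],[-1,0,0,-0.6,0]]]' >/dev/null; python3 w.py
```

```text
t 16.85 cab [0.0662 0.6069 0.731 ] yaw-rel 0.2349 F [ 0.8004 -0.5824  0.1397] open 0.0006 q [ 1.4798  0.0221  0.3437 -0.0995  2.6569  1.2427]
toolz cab [0.116, -0.047, -0.992]
t 17.27 cab [0.1158 0.623  0.7312] yaw-rel 0.2359 F [-0.6329  0.2454  0.2423] open 0.0004 q [ 1.5492  0.1302  0.216  -0.1195  2.657   1.2934]
toolz cab [0.138, -0.047, -0.989]
t 17.68 cab [0.0779 0.6205 0.7408] yaw-rel 0.2376 F [ 0.0499  0.7563 -0.2396] open -0.0000 q [ 1.5522  0.056   0.2625 -0.1248  2.6572  1.2905]
toolz cab [0.165, -0.047, -0.985]
```

```bash
python3 -m jog '[[[-1,0,0,-0.6,0]]]' >/dev/null; python3 w.py|tail -1
python3 -m jog '[[[-1,0,0,-0.6,0]]]' >/dev/null; python3 w.py|tail -1
python3 -m jog '[[[-1,0,0,-0.6,0]]]' >/dev/null; python3 w.py
```

```text
toolz cab [0.182, -0.048, -0.982]
toolz cab [0.205, -0.048, -0.978]
t 17.93 cab [0.055  0.6211 0.7553] yaw-rel 0.2432 F [ 0.6068 -0.2752 -0.2246] open 0.0005 q [ 1.5795  0.0174  0.2382 -0.1508  2.6572  1.2904]
toolz cab [0.227, -0.049, -0.973]
```

One-row calls tilt five times faster.

```bash

python3 -m jog '[[[-1,0.2,0,-0.6,0]]]' >/dev/null
python3 -m jog '[[[-1,0.2,0,-0.6,0]]]' >/dev/null
python3 -m jog '[[[-1,0.2,0,-0.6,0]]]' >/dev/null
python3 -m jog '[[[-1,0.2,0,-0.6,0]]]' >/dev/null; python3 w.py
python3 -m jog '[[[-1,0.3,0,-0.6,0]]]' >/dev/null
python3 -m jog '[[[-1,0.3,0,-0.6,0]]]' >/dev/null
python3 -m jog '[[[-1,0.3,0,-0.6,0]]]' >/dev/null
python3 -m jog '[[[-1,0.3,0,-0.6,0]]]' >/dev/null; python3 w.py
python3 -m jog '[[[-1,0.3,0,-0.6,0]]]' >/dev/null
python3 -m jog '[[[-1,0.3,0,-0.6,0]]]' >/dev/null
python3 -m jog '[[[-1,0.3,0,-0.6,0]]]' >/dev/null
python3 -m jog '[[[-1,0.3,0,-0.6,0]]]' >/dev/null; python3 w.py
```

```text
t 18.27 cab [0.0625 0.6327 0.7726] yaw-rel 0.2531 F [ 0.5827 -0.2372  0.2214] open 0.0003 q [ 1.677   0.0546  0.1193 -0.2293  2.6571  1.3073]
toolz cab [0.308, -0.048, -0.95]
t 18.60 cab [0.0663 0.6404 0.7841] yaw-rel 0.2628 F [-0.1771  0.7745 -0.6614] open 0.0006 q [ 1.7329  0.0786  0.0376 -0.2743  2.6569  1.3117]
toolz cab [0.363, -0.039, -0.931]
t 18.93 cab [0.049  0.6351 0.7934] yaw-rel 0.2668 F [ 0.6835  0.233  -0.1439] open 0.0001 q [ 1.6824  0.0388  0.0367 -0.2054  2.6571  1.3232]
toolz cab [0.399, -0.017, -0.917]
```

```bash

python3 -m jog '[[[-1,-0.2,0,-0.5,0]]]' >/dev/null
python3 -m jog '[[[-1,-0.2,0,-0.5,0]]]' >/dev/null
python3 -m jog '[[[-1,-0.1,0,-0.5,0]]]' >/dev/null
python3 -m jog '[[[-1,-0.1,0,-0.5,0]]]' >/dev/null; python3 w.py
python3 -m jog '[[[-1,-0.1,0,-0.5,0]]]' >/dev/null
python3 -m jog '[[[-1,-0.1,0,-0.5,0]]]' >/dev/null
python3 -m jog '[[[-1,-0.1,0,-0.5,0]]]' >/dev/null
python3 -m jog '[[[-1,-0.1,0,-0.5,0]]]' >/dev/null; python3 w.py -.30 -.066 .25
```

```text
t 19.27 cab [-0.0289  0.6314  0.8047] yaw-rel 0.2713 F [-0.9875 -0.665  -0.6702] open 0.0007 q [ 2.269  -0.0085  0.0363 -0.793   2.6575  1.3264]
toolz cab [0.448, -0.022, -0.894]
t 19.60 cab [-0.063   0.6098  0.8105] yaw-rel 0.2805 F [ 0.1523 -0.5308 -0.7048] open 0.0002 q [ 2.5285 -0.0524  0.037  -0.995   2.657   1.359 ]
shift [-0.628   0.5512  0.359 ] turn 0.2804639353208396
toolz cab [0.472, 0.034, -0.881]
```

```bash
cat > wp.py <<'E'
import sys;from h import *
C=np.array([.5595,.117,1.486]);s=robot.observe();R=Ro.from_euler("xyz",s["tool_rot"]).as_matrix()
for a in sys.argv[1:]:
    g=pose(C,[float(v) for v in a.split(",")])[0];d=R.T@(g-s["tool_pos"]);print(a,"world",g,"shift",d,"dist %.3f"%np.linalg.norm(d))
yc=np.array([-np.sin(C[2]),np.cos(C[2]),0]);v=R.T@yc;print("turn for x=+caby %.3f"%np.arctan2(v[1],v[0]))
E
python3 wp.py .13,.57,.77 .2,.4,.7 .05,.2,.65 -.15,.05,.6 -.33,-.066,.45
```

```text
.13,.57,.77 world [0.0026 0.2948 0.77  ] shift [0.1355 0.0797 0.1255] dist 0.201
.2,.4,.7 world [0.1779 0.3502 0.7   ] shift [0.1209 0.2546 0.2144] dist 0.354
.05,.2,.65 world [0.3645 0.1838 0.65  ] shift [-0.079   0.4093  0.1809] dist 0.454
-.15,.05,.6 world [ 0.497  -0.0282  0.6   ] shift [-0.3091  0.504   0.1254] dist 0.604
-.33,-.066,.45 world [ 0.5973 -0.2174  0.45  ] shift [-0.5604  0.5616  0.1686] dist 0.811
turn for x=+caby -1.323
```

```bash

python3 -m jog '[[[-1,0.135,0.08,0.125,0],[-1,0.135,0.08,0.125,0],[-1,0.135,0.08,0.125,0],[-1,0.135,0.08,0.125,0],[-1,0.135,0.08,0.125,0]]]' >/dev/null; python3 w.py
python3 -m jog '[[[-1,-0.015,0.175,0.09,0],[-1,-0.015,0.175,0.09,0],[-1,-0.015,0.175,0.09,0],[-1,-0.015,0.175,0.09,0],[-1,-0.015,0.175,0.09,0]]]' >/dev/null; python3 w.py
python3 wp.py .05,.2,.65 -.15,.05,.6 -.33,-.066,.45
```

```text
t 20.02 cab [-0.0092  0.6246  0.802 ] yaw-rel 0.2996 F [ 0.6025 -0.9761 -0.4332] open 0.0005 q [ 1.7731 -0.118   0.1976 -0.2571  2.5723  1.3416]
toolz cab [0.473, -0.003, -0.881]
t 20.43 cab [0.0436 0.5896 0.775 ] yaw-rel 0.3148 F [-2.0737 -0.4906  0.3443] open 0.0008 q [ 1.0225 -0.2009  0.423   0.2607  2.4743  1.0718]
toolz cab [0.438, -0.041, -0.898]
.05,.2,.65 world [0.3645 0.1838 0.65  ] shift [-0.1557  0.3551  0.131 ] dist 0.409
-.15,.05,.6 world [ 0.497  -0.0282  0.6   ] shift [-0.392   0.4435  0.0943] dist 0.599
-.33,-.066,.45 world [ 0.5973 -0.2174  0.45  ] shift [-0.6424  0.4883  0.1548] dist 0.822
turn for x=+caby -1.284
```

```bash

python3 -m jog '[[[-1,-0.08,0.18,0.065,0],[-1,-0.08,0.18,0.065,0],[-1,-0.08,0.18,0.065,0],[-1,-0.08,0.18,0.065,0],[-1,-0.08,0.18,0.065,0]]]' >/dev/null; python3 w.py
python3 -m jog '[[[-1,-0.08,0.18,0.065,0],[-1,-0.08,0.18,0.065,0],[-1,-0.08,0.18,0.065,0],[-1,-0.08,0.18,0.065,0],[-1,-0.08,0.18,0.065,0]]]' >/dev/null; python3 w.py
python3 wp.py  -.15,.05,.55 -.33,-.066,.4
```

```text
t 20.85 cab [0.0496 0.5559 0.7586] yaw-rel 0.3055 F [-0.4421 -0.6263 -0.8776] open 0.0006 q [ 0.2729 -0.2661  0.5211  0.7524  2.5625  0.7854]
toolz cab [0.412, -0.033, -0.911]
t 21.27 cab [0.0488 0.3995 0.707 ] yaw-rel 0.3012 F [0.2148 0.7421 0.3943] open 0.0006 q [-0.1027 -0.2106  0.7681  0.6811  2.4311  0.2701]
toolz cab [0.41, -0.036, -0.911]
-.15,.05,.55 world [ 0.497  -0.0282  0.55  ] shift [-0.3314  0.2664  0.0742] dist 0.432
-.33,-.066,.4 world [ 0.5973 -0.2174  0.4   ] shift [-0.5796  0.3139  0.1413] dist 0.674
turn for x=+caby -1.293
```

```bash

python3 -m jog '[[[-1,-0.16,0.13,0.035,0],[-1,-0.16,0.13,0.035,0],[-1,-0.16,0.13,0.035,0],[-1,-0.16,0.13,0.035,0],[-1,-0.16,0.13,0.035,0]]]' >/dev/null; python3 w.py
python3 -m jog '[[[-1,-0.16,0.13,0.035,-0.12],[-1,-0.16,0.13,0.035,-0.24],[-1,-0.16,0.13,0.035,-0.36],[-1,-0.16,0.13,0.035,-0.48],[-1,-0.16,0.13,0.035,-0.6]]]' >/dev/null; python3 w.py
python3 wp.py  -.26,-.075,.40
```

```text
t 21.68 cab [-0.0465  0.2305  0.6317] yaw-rel 0.3040 F [-0.2727  0.4597  0.5208] open 0.0003 q [-0.4064 -0.0429  0.9057  0.5666  2.3012 -0.2154]
toolz cab [0.41, -0.033, -0.911]
t 22.10 cab [-0.1413  0.0608  0.5565] yaw-rel 0.9220 F [ 0.2044 -0.2991  1.2825] open 0.0005 q [-0.481   0.2671  0.7678  0.4989  2.1842 -0.9999]
toolz cab [0.41, -0.033, -0.911]
-.26,-.075,.40 world [ 0.6122 -0.1484  0.4   ] shift [-0.2119 -0.0498  0.0983] dist 0.239
turn for x=+caby -0.685
```

```bash

python3 -m jog '[[[-1,-0.19,-0.045,0.09,-0.12],[-1,-0.19,-0.045,0.09,-0.24],[-1,-0.19,-0.045,0.09,-0.36],[-1,-0.19,-0.045,0.09,-0.48],[-1,-0.19,-0.045,0.09,-0.6]]]' >/dev/null; python3 w.py
python3 -m jog '[[[-1,-0,0,0,-0.085],[-1,0,0,0,-0.085],[-1,0,0,0,-0.085]]]' >/dev/null; python3 w.py
python3 wp.py  -.26,-.075,.20 -.20,-.075,.123 -.167,-.075,.123 -.167,-.065,.123
```

```text
t 22.52 cab [-0.2446 -0.0555  0.4177] yaw-rel 1.4803 F [ 0.6895 -0.4529  0.0769] open 0.0003 q [-0.5612  0.5159  0.7676  0.4294  1.9946 -1.8037]
toolz cab [0.41, -0.032, -0.911]
t 22.77 cab [-0.2435 -0.0548  0.4192] yaw-rel 1.5500 F [-0.643  -0.2524  0.6062] open 0.0003 q [-0.5602  0.5142  0.7667  0.4304  1.9971 -1.8777]
toolz cab [0.411, -0.032, -0.911]
-.26,-.075,.20 world [ 0.6122 -0.1484  0.2   ] shift [-0.015  -0.105   0.1936] dist 0.221
-.20,-.075,.123 world [ 0.6173 -0.0886  0.123 ] shift [-0.0117 -0.082   0.2884] dist 0.300
-.167,-.075,.123 world [ 0.6201 -0.0558  0.123 ] shift [-0.0111 -0.0519  0.302 ] dist 0.307
-.167,-.065,.123 world [ 0.6101 -0.0549  0.123 ] shift [-0.0011 -0.052   0.3016] dist 0.306
turn for x=+caby -0.008
```

```bash

python3 -m jog '[[[-1,-0.014,-0.1,0.18,0],[-1,-0.014,-0.1,0.18,0],[-1,-0.014,-0.1,0.18,0],[-1,-0.014,-0.1,0.18,0],[-1,-0.014,-0.1,0.18,0]]]' >/dev/null; python3 w.py
python3 -m jog '[[[-1,0.001,0.01,0.04,0],[-1,0.002,0.018,0.08,0],[-1,0.002,0.018,0.108,0],[-1,0.002,0.018,0.108,0],[-1,0.002,0.018,0.108,0]]]' ; python3 w.py
python3 wp.py  -.167,-.075,.123
```

```text
t 23.18 cab [-0.2604 -0.074   0.215 ] yaw-rel 1.5507 F [1.0281 0.2139 0.0063] open 0.0004 q [-0.5695  0.5979  1.1635  0.3876  1.5546 -2.0824]
toolz cab [0.409, -0.035, -0.912]
time: 23.6
tool_pos: [0.6179, -0.088, 0.1246]
tool_rot: [2.718, 0.027, 3.039]
contact_force: [-0.8, -1.1, 1.2]
opening: 0.0005
grip_force: 0.0
t 23.60 cab [-0.1993 -0.0756  0.1246] yaw-rel 1.5527 F [-0.8164 -1.086   1.2315] open 0.0005 q [-0.4823  0.6421  1.3423  0.4151  1.3204 -2.0935]
toolz cab [0.41, -0.032, -0.911]
-.167,-.075,.123 world [ 0.6201 -0.0558  0.123 ] shift [0.0012 0.0288 0.0147] dist 0.032
turn for x=+caby -0.006
```

```bash

python3 -m jog '[[[-1,0,0.009,0.004,0],[-1,0,0.018,0.008,0],[-1,0,0.027,0.012,0],[-1,0,0.033,0.015,0],[-1,0,0.033,0.015,0]]]' |grep -E "contact"; python3 w.py|head -1
python3 -m jog '[[[-1,0,0.006,0.0027,0],[-1,0,0.009,0.004,0],[-1,0,0.009,0.004,0]]]' |grep -E "contact"; python3 w.py|head -1
python3 -m jog '[[[-1,0,0.0045,0.002,0],[-1,0,0.0045,0.002,0],[-1,0,0.0045,0.002,0]]]' |grep -E "contact"; python3 w.py|head -1
```

```text
contact_force: [-0.4, -0.4, -0.6]
t 24.02 cab [-0.162  -0.0761  0.1238] yaw-rel 1.5540 F [-0.4369 -0.4101 -0.5704] open 0.0003 q [-0.4267  0.6286  1.3712  0.4272  1.2862 -2.0534]
contact_force: [1.3, -0.4, 0.0]
t 24.27 cab [-0.1531 -0.0761  0.1228] yaw-rel 1.5531 F [ 1.3022 -0.3835  0.0291] open 0.0008 q [-0.4131  0.6268  1.3775  0.4298  1.2778 -2.0421]
contact_force: [-0.0, 0.4, 0.5]
t 24.52 cab [-0.1488 -0.0762  0.1227] yaw-rel 1.5528 F [-0.0177  0.3871  0.5427] open 0.0007 q [-0.4064  0.6255  1.3802  0.431   1.2738 -2.0366]
```

Continue with 4 mm steps until contact.

```bash

python3 -m jog '[[[-1,0,0.0036,0.0016,0],[-1,0,0.0036,0.0016,0]]]' |grep -E "contact"; python3 w.py|head -1|cut -c1-50
python3 -m jog '[[[-1,0,0.0036,0.0016,0],[-1,0,0.0036,0.0016,0]]]' |grep -E "contact"; python3 w.py|head -1|cut -c1-50
python3 -m jog '[[[-1,0,0.0036,0.0016,0],[-1,0,0.0036,0.0016,0]]]' |grep -E "contact"; python3 w.py|head -1|cut -c1-50
```

```text
contact_force: [-0.5, -0.4, -0.3]
t 24.68 cab [-0.1445 -0.0763  0.1229] yaw-rel 1.55
contact_force: [0.7, 0.3, 0.4]
t 24.85 cab [-0.1404 -0.0763  0.1229] yaw-rel 1.55
contact_force: [-1.6, -3.4, -0.5]
t 25.02 cab [-0.1379 -0.0766  0.1229] yaw-rel 1.55
```

```bash

python3 -m jog '[[[-1,0,-0.001,-0.0005,0],[-1,0.004,-0.001,-0.0005,0],[-1,0.008,-0.001,-0.0005,0],[-1,0.008,-0.001,-0.0005,0]]]' |grep -E "contact"; python3 w.py|head -1|cut -c1-80
python3 -m jog '[[[-1,0.003,0,0,0],[-1,0.003,0,0,0],[-1,0.003,0,0,0]]]' |grep -E "contact"; python3 w.py|head -1|cut -c1-50
python3 -m jog '[[[-1,0.003,0,0,0],[-1,0.003,0,0,0],[-1,0.003,0,0,0]]]' |grep -E "contact"; python3 w.py|head -1|cut -c1-50
python3 -m jog '[[[-1,0.003,0,0,0],[-1,0.003,0,0,0],[-1,0.003,0,0,0]]]' |grep -E "contact"; python3 w.py|head -1|cut -c1-50
```

```text
contact_force: [-1.1, -0.6, -0.1]
t 25.35 cab [-0.1379 -0.0679  0.1227] yaw-rel 1.5524 F [-1.127  -0.6064 -0.1442]
contact_force: [2.6, -0.6, -0.4]
t 25.60 cab [-0.138  -0.0659  0.1228] yaw-rel 1.55
contact_force: [3.9, -0.9, -1.8]
t 25.85 cab [-0.1381 -0.0629  0.1227] yaw-rel 1.55
contact_force: [5.3, -1.4, -2.6]
t 26.10 cab [-0.1381 -0.0598  0.1226] yaw-rel 1.55
```

```bash

python3 -m jog '[[[-1,0.0015,0.003,0.001,0],[-1,0.0015,0.003,0.001,0]]]' |grep -E "contact"
python3 -m jog '[[[-1,0,0.003,-0.004,0],[-1,0,0.007,-0.008,0],[-1,0,0.0105,-0.012,0],[-1,0,0.014,-0.016,0],[-1,0,0.014,-0.016,0]]]' |grep -E "contact"; python3 w.py|head -1|cut -c1-90
python3 - <<'E'
from h import *
cv2.imwrite("pics/s5.png",robot.read_camera("side")[:,:,::-1])
E
```

```text
contact_force: [5.1, -7.5, -0.9]
contact_force: [4.3, -11.5, 3.5]
t 26.68 cab [-0.131  -0.0596  0.1448] yaw-rel 1.5510 F [  4.2673 -11.5107   3.5364] open 0
```

```bash
cat > lid.py <<'E'
import sys;from h import *
C=[.5595,.117,1.486];S=cam("side")
im=cv2.imread(sys.argv[1]) if len(sys.argv)>1 else robot.read_camera("side")[:,:,::-1]
g=im.astype(int).sum(2)
def sc(th,yy):
    c,s=np.cos(th),np.sin(th)
    x,z=-.21*c+.056*s,.21*s+.056*c
    return proj(S,pose(C,[(.115+x,y,.138+z) for y in yy]))
yy=np.r_[np.linspace(-.055,-.02,12),np.linspace(.02,.055,12)]
L=[]
for th in np.arange(0,1.6,.01):
    p=np.round(sc(th,yy)).astype(int);L.append((np.median(g[p[:,1],p[:,0]]),round(th,2)))
L.sort();print(L[:6])
E
python3 lid.py pics/s4.png 2>/dev/null | head -0; python3 lid.py pics/s5.png; python3 lid.py pics/side0.png
```

```text
[(np.float64(100.5), np.float64(0.32)), (np.float64(157.0), np.float64(0.31)), (np.float64(168.5), np.float64(0.33)), (np.float64(180.5), np.float64(0.67)), (np.float64(186.0), np.float64(0.6)), (np.float64(186.0), np.float64(0.68))]
[(np.float64(87.0), np.float64(0.02)), (np.float64(95.5), np.float64(0.01)), (np.float64(141.0), np.float64(0.0)), (np.float64(176.5), np.float64(0.03)), (np.float64(218.0), np.float64(0.04)), (np.float64(242.0), np.float64(0.73))]
```

The handle-row fit shows the lid already at ~0.31 rad, past the 0.22 stop. I'll keep lifting along the arc.

```bash

python3 -m jog '[[[-1,0,0.0095,-0.011,0],[-1,0,0.019,-0.021,0],[-1,0,0.0286,-0.032,0],[-1,0,0.045,-0.045,0],[-1,0,0.061,-0.058,0]]]' |grep -E "contact"; python3 w.py|head -1|cut -c1-90; python3 lid.py
python3 wp.py -.042,-.06,.282 .025,-.06,.323 .089,-.06,.340
```

```text
contact_force: [5.3, -2.8, -1.5]
t 27.15 cab [-0.0976 -0.0566  0.2216] yaw-rel 1.5511 F [ 5.3298 -2.7977 -1.4935] open 0.00
[(np.float64(103.5), np.float64(0.63)), (np.float64(127.0), np.float64(0.62)), (np.float64(127.0), np.float64(0.64)), (np.float64(131.5), np.float64(0.65)), (np.float64(157.0), np.float64(1.57)), (np.float64(157.0), np.float64(1.58))]
-.042,-.06,.282 world [0.6157 0.0701 0.282 ] shift [-0.0031  0.0716 -0.0289] dist 0.077
.025,-.06,.323 world [0.6214 0.1368 0.323 ] shift [-0.0032  0.1496 -0.0388] dist 0.155
.089,-.06,.340 world [0.6268 0.2006 0.34  ] shift [-0.0026  0.2149 -0.028 ] dist 0.217
turn for x=+caby -0.003
```

```bash

python3 -m jog '[[[-1,-0.001,0.018,-0.008,0],[-1,-0.002,0.036,-0.016,0],[-1,-0.003,0.054,-0.023,0],[-1,-0.003,0.072,-0.029,0],[-1,-0.003,0.09,-0.032,0]]]' |grep -E "contact"
python3 -m jog '[[[-1,0,0.018,-0.003,0],[-1,0,0.036,-0.006,0],[-1,0,0.06,-0.007,0],[-1,0,0.08,-0.005,0],[-1,0,0.1,-0.002,0]]]' |grep -E "contact"; python3 w.py; python3 lid.py
python3 wp.py .089,-.06,.340 .11,-.06,.342
```

```text
contact_force: [3.9, -5.9, 3.4]
contact_force: [5.3, -3.4, 1.0]
t 28.03 cab [ 0.0625 -0.0595  0.331 ] yaw-rel 1.5522 F [ 5.2504 -3.4031  1.0311] open 0.0007 q [-0.0659  0.4438  1.1111  0.4218  1.545  -1.5412]
toolz cab [0.41, -0.033, -0.912]
[(np.float64(225.0), np.float64(0.23)), (np.float64(252.0), np.float64(0.24)), (np.float64(260.5), np.float64(0.14)), (np.float64(268.5), np.float64(0.15)), (np.float64(275.0), np.float64(0.13)), (np.float64(278.5), np.float64(0.12))]
.089,-.06,.340 world [0.6268 0.2006 0.34  ] shift [-0.0008  0.0238  0.0022] dist 0.024
.11,-.06,.342 world [0.6286 0.2215 0.342 ] shift [-0.0005  0.0438  0.009 ] dist 0.045
turn for x=+caby -0.003
```

```bash

python3 -m jog '[[[-1,0,0.012,0.002,0],[-1,0,0.024,0.003,0],[-1,0,0.034,0.006,0],[-1,0,0.042,0.009,0],[-1,0,0.042,0.009,0]]]' |grep -E "contact"; python3 w.py
python3 - <<'E'
from h import *
cv2.imwrite("pics/s6.png",robot.read_camera("side")[:,:,::-1]);cv2.imwrite("pics/t6.png",robot.read_camera("top")[:,:,::-1])
E
python3 wp.py -.05,-.05,.345 -.05,.2,.5 .2,.4,.65
```

```text
contact_force: [4.4, 0.7, 0.1]
t 28.50 cab [ 0.1064 -0.0594  0.3391] yaw-rel 1.5544 F [4.3921 0.729  0.0797] open 0.0008 q [ 0.0059  0.4604  1.0643  0.4197  1.5458 -1.4647]
toolz cab [0.412, -0.03, -0.911]
-.05,-.05,.345 world [0.6051 0.0629 0.345 ] shift [ 0.0067 -0.1391 -0.0696] dist 0.156
-.05,.2,.5 world [0.356  0.0841 0.5   ] shift [ 0.2526 -0.0765 -0.2183] dist 0.343
.2,.4,.65 world [0.1779 0.3502 0.65  ] shift [ 0.453   0.212  -0.2581] dist 0.563
turn for x=+caby -0.005
```

```bash
sed -i 's/    g=pose(C,\[float(v) for v in a.split(",")\])\[0\]/    v=[float(v) for v in a.strip("w").split(",")];g=np.array(v) if a[0]=="w" else pose(C,v)[0]/' wp.py
python3 -m jog '[[[-1,0,-0.03,-0.014,0],[-1,0,-0.07,-0.035,0],[-1,0.003,-0.105,-0.055,0],[-1,0.005,-0.14,-0.075,0],[-1,0.005,-0.16,-0.1,0]]]' >/dev/null; python3 w.py
python3 wp.py w.45,-.15,.5 w.2,-.3,.56 w.04,-.355,.58
```

```text
t 29.02 cab [-0.0857 -0.0487  0.3623] yaw-rel 1.5513 F [0.2814 0.7861 0.7922] open 0.0006 q [-0.3175  0.4143  1.0752  0.4223  1.7151 -1.7399]
toolz cab [0.411, -0.025, -0.911]
w.45,-.15,.5 world [ 0.45 -0.15  0.5 ] shift [ 0.1288 -0.1176 -0.2068] dist 0.271
w.2,-.3,.56 world [ 0.2  -0.3   0.56] shift [ 0.3607 -0.2508 -0.3376] dist 0.554
w.04,-.355,.58 world [ 0.04  -0.355  0.58 ] shift [ 0.5137 -0.3064 -0.3879] dist 0.713
turn for x=+caby -0.010
```

```bash

python3 -m jog '[[[-1,0.095,-0.087,-0.153,0.12],[-1,0.095,-0.087,-0.153,0.24],[-1,0.095,-0.087,-0.153,0.36],[-1,0.095,-0.087,-0.153,0.48],[-1,0.095,-0.087,-0.153,0.6]]]' >/dev/null
python3 wp.py w.2,-.3,.56 w.04,-.355,.58
```

```text
w.2,-.3,.56 world [ 0.2  -0.3   0.56] shift [ 0.1229 -0.2867 -0.1837] dist 0.362
w.04,-.355,.58 world [ 0.04  -0.355  0.58 ] shift [ 0.2172 -0.4191 -0.2348] dist 0.527
turn for x=+caby -0.613
```

```bash
python3 - <<'E'
from h import *
# lid angle estimate from s6: project lid front edge & compare; also write crops for one combined view
b=cv2.imread("pics/s6.png");cv2.imwrite("pics/s6c.png",cv2.resize(b[150:300,240:440],None,fx=4,fy=4,interpolation=cv2.INTER_CUBIC))
E
python3 -m jog '[[[-1,0.068,-0.16,-0.1,0.12],[-1,0.068,-0.16,-0.1,0.24],[-1,0.068,-0.16,-0.1,0.36],[-1,0.068,-0.16,-0.1,0.48],[-1,0.068,-0.16,-0.1,0.6]]]' >/dev/null
python3 w.py;python3 wp.py w.2,-.3,.56 w.04,-.355,.58
```

```text
t 29.85 cab [-0.3473  0.2024  0.5153] yaw-rel 0.3871 F [ 0.4799 -0.2445  0.499 ] open 0.0004 q [-1.0166  0.1793  0.9979  0.3579  2.2623 -1.0945]
toolz cab [0.412, -0.03, -0.911]
w.2,-.3,.56 world [ 0.2  -0.3   0.56] shift [-0.0257 -0.1355 -0.085 ] dist 0.162
w.04,-.355,.58 world [ 0.04  -0.355  0.58 ] shift [-0.0227 -0.298  -0.136 ] dist 0.328
turn for x=+caby -1.213
```

```bash

python3 -m jog '[[[-1,-0.012,-0.15,-0.068,0],[-1,-0.012,-0.15,-0.068,0],[-1,-0.012,-0.15,-0.068,0],[-1,-0.012,-0.15,-0.068,0]]]' >/dev/null
python3 -m jog '[[[-1,-0.012,-0.148,-0.068,0.1],[-1,-0.012,-0.148,-0.068,0.2],[-1,-0.012,-0.148,-0.068,0.3],[-1,-0.012,-0.148,-0.068,0.35],[-1,-0.012,-0.148,-0.068,0.35]]]' >/dev/null
python3 w.py
```

```text
t 30.60 cab [-0.5189  0.4778  0.577 ] yaw-rel 0.0058 F [ 0.8162 -0.3914  0.2493] open 0.0005 q [-1.6918  0.312   0.6464  0.0363  2.6114 -1.5778]
toolz cab [0.414, -0.033, -0.909]
```

```bash

python3 -m jog '[[[-1,0.25,0,-0.55,0]]]' >/dev/null
python3 -m jog '[[[-1,0.25,0,-0.55,0]]]' >/dev/null
python3 -m jog '[[[-1,0.25,0,-0.55,0]]]' >/dev/null
python3 -m jog '[[[-1,0.2,0,-0.55,0]]]' >/dev/null;python3 w.py
python3 -m jog '[[[-1,0.2,0,-0.55,0]]]' >/dev/null
python3 -m jog '[[[-1,0.2,0,-0.55,0]]]' >/dev/null
python3 -m jog '[[[-1,0.2,0,-0.55,0]]]' >/dev/null
python3 -m jog '[[[-1,0.2,0,-0.55,0]]]' >/dev/null;python3 w.py
```

```text
t 30.93 cab [-0.4821  0.4816  0.619 ] yaw-rel 0.0127 F [ 0.8572 -0.7184  0.0178] open 0.0004 q [-1.7085  0.2346  0.5944  0.0401  2.658  -1.5971]
toolz cab [0.337, -0.037, -0.941]
t 31.27 cab [-0.4527  0.4887  0.644 ] yaw-rel 0.0093 F [ 1.0277 -0.5448  1.0381] open 0.0009 q [-1.7374  0.1558  0.5867  0.0372  2.6573 -1.6261]
toolz cab [0.253, -0.038, -0.967]
```

```bash

python3 -m jog '[[[-1,0.05,0,-0.55,0]]]' >/dev/null
python3 -m jog '[[[-1,0.05,0,-0.55,0]]]' >/dev/null
python3 -m jog '[[[-1,0.05,0,-0.55,0]]]' >/dev/null
python3 -m jog '[[[-1,0.05,0,-0.55,0]]]' >/dev/null;python3 w.py
python3 -m jog '[[[-1,0,0,-0.55,0]]]' >/dev/null
python3 -m jog '[[[-1,0,0,-0.55,0]]]' >/dev/null
python3 -m jog '[[[-1,0,0,-0.55,0]]]' >/dev/null
python3 -m jog '[[[-1,0,0,-0.55,0]]]' >/dev/null;python3 w.py
```

```text
t 31.60 cab [-0.4572  0.4955  0.6627] yaw-rel 0.0056 F [-0.4095 -0.7215  0.0918] open 0.0001 q [-1.7624  0.1494  0.5054  0.0418  2.6568 -1.6446]
toolz cab [0.167, -0.037, -0.985]
t 31.93 cab [-0.461   0.5016  0.6821] yaw-rel 0.0022 F [-0.2249  0.7144  0.3035] open 0.0003 q [-1.7877  0.1453  0.4203  0.0527  2.657  -1.6581]
toolz cab [0.078, -0.035, -0.996]
```

```bash

python3 -m jog '[[[-1,0,0,-0.55,0]]]' >/dev/null
python3 -m jog '[[[-1,0,0,-0.55,0]]]' >/dev/null
python3 -m jog '[[[-1,0,0,-0.55,0]]]' >/dev/null
python3 -m jog '[[[1,0,0,-0.35,0]]]' >/dev/null;python3 w.py
python3 - <<'E'
from h import *
C=[.5595,.117,1.486]
t=robot.read_camera("top")[:,:,::-1];s=robot.read_camera("side")[:,:,::-1]
cv2.imwrite("pics/t7.png",t);cv2.imwrite("pics/s7.png",s)
T=cam("top");S=cam("side")
p=proj(T,pose(C,(0,0,.118)))[0];q=proj(S,pose(C,(0,0,.2)))[0];print(p,q)
a=t[172:272,225:305];b=s[150:275,285:385]
f=lambda i,k:cv2.resize(i,None,fx=k,fy=k,interpolation=cv2.INTER_CUBIC)
m=np.hstack([f(a,5),f(b,4)]);cv2.imwrite("pics/m7.png",np.clip(m.astype(float)*1.6,0,255).astype(np.uint8));print(m.shape)
print("tray px side",S and proj(S,[[.5327,-.3362,.004]]))
E
```

```text
t 32.27 cab [-0.4522  0.5065  0.703 ] yaw-rel -0.0007 F [-0.3645  0.3918 -0.4348] open 0.0037 q [-1.8192  0.1186  0.3588  0.07    2.657  -1.6718]
toolz cab [-0.011, -0.031, -0.999]
[277.5441 220.3656] [333.8206 208.539 ]
(500, 800, 3)
tray px side [[339.6985 379.1294]]
```

View pics/m7.png

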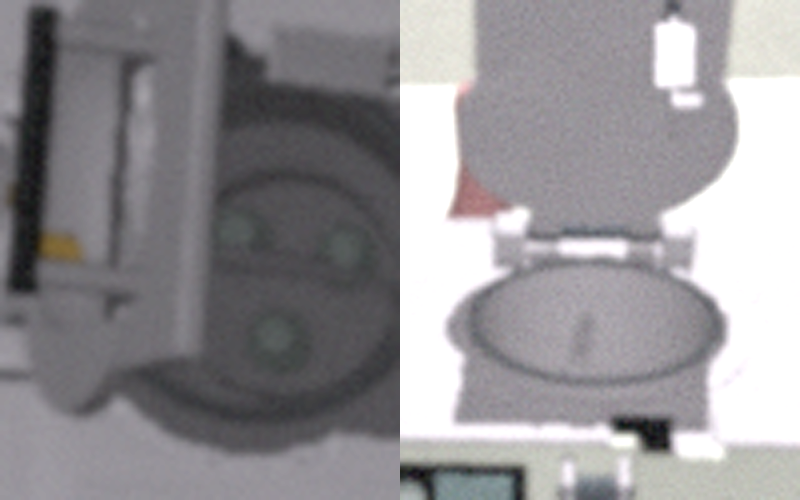

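The left half (top camera) shows the basket with its heads at crop (237,232), (343,245) and (275,337), and the bail bar lying roughly along cabinet x through about (300,270). The right half (side camera) shows the lid upright. I'll move over the chamber for a wrist view.

```bash
python3 wp.py w.4,-.1,.5 -.03,0,.30
```

```text
w.4,-.1,.5 world [ 0.4 -0.1  0.5] shift [0.2245 0.3593 0.2118] dist 0.474
-.03,0,.30 world [0.557  0.0871 0.3   ] shift [0.4271 0.4936 0.4132] dist 0.773
turn for x=+caby -1.572
```

```bash

python3 -m jog '[[[0,0.09,0.144,0.085,0],[0,0.09,0.144,0.085,0],[0,0.09,0.144,0.085,0],[0,0.09,0.144,0.085,0],[0,0.09,0.144,0.085,0]]]' >/dev/null
python3 -m jog '[[[0,0.09,0.144,0.085,0],[0,0.09,0.144,0.085,0],[0,0.09,0.144,0.085,0],[0,0.09,0.144,0.085,0],[0,0.09,0.144,0.085,0]]]' >/dev/null
python3 w.py; python3 wp.py w.45,-.06,.45 -.03,0,.30
```

```text
t 33.20 cab [-0.2716  0.2113  0.5375] yaw-rel 0.0024 F [-0.2044 -1.3884  0.6072] open 0.0459 q [-0.6216 -0.0365  1.0907  0.0102  2.0593 -0.5344]
toolz cab [-0.007, -0.029, -1.0]
w.45,-.06,.45 world [ 0.45 -0.06  0.45] shift [0.0863 0.1148 0.0903] dist 0.170
-.03,0,.30 world [0.557  0.0871 0.3   ] shift [0.2427 0.205  0.2419] dist 0.399
turn for x=+caby -1.568
```

```bash

python3 -m jog '[[[0,0.12,0.1,0.12,0],[0,0.12,0.1,0.12,0],[0,0.12,0.1,0.12,0],[0,0.12,0.1,0.12,0],[0,0.12,0.1,0.12,0]]]' >/dev/null
python3 -m jog '[[[0,0.12,0.105,0.12,0],[0,0.12,0.105,0.12,0],[0,0.12,0.105,0.12,0],[0,0.12,0.105,0.12,0],[0,0.12,0.105,0.12,0]]]' >/dev/null
python3 -m jog '[[[0,0,0,0,0],[0,0,0,0,0]]]'
python3 - <<'E'
from h import *
w=robot.read_camera("wrist")[:,:,::-1];cv2.imwrite("pics/w8.png",w)
s=robot.observe();np.save("w8.npy",np.r_[s["tool_pos"],s["tool_rot"]])
print(proj(cam("wrist"),pose([.5595,.117,1.486],[(0,0,.118),(.03,0,.118),(0,.08,.13),(0,-.08,.13),(-.08,0,.13)])))
E
```

```text
time: 34.2
tool_pos: [0.5495, 0.0835, 0.2987]
tool_rot: [3.132, 0.009, 1.489]
contact_force: [-17.5, 6.0, -8.1]
opening: 0.0453
grip_force: 8.7
[[323.8038 166.1461]
 [324.0446 129.5676]
 [226.0076 167.7516]
 [421.8074 167.9974]
 [323.5591 260.8476]]
```

View pics/w8.png

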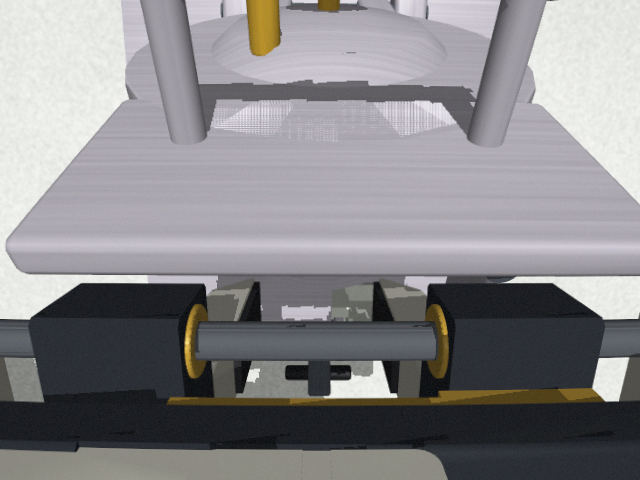

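The wrist view shows the lid's top side below the camera, with the lid edge at rows 215–270 and the posts at (190,140) and (485,140). There is also contact force, so I must have brushed the hanging catch. I'll work out the lid angle now.

```bash
python3 - <<'E'
from h import *
C=[.5595,.117,1.486];W=cam("wrist")
def L(th,x,z,y):
    c,s=np.cos(th),np.sin(th);return pose(C,[(.115+x*c+z*s,y,.138-x*s+z*c)])[0]
# lug top front corners (8,245),(640,225)~ ; post bases (190,140),(487,143)
obs=[((-.265,.006,.085),(10,240)),((-.21,.006,.052),(188,138)),((-.21,.006,-.052),(487,141))]
for th in np.arange(.7,1.6,.1):print(round(th,2),[proj(W,[L(th,o[0][0],o[0][1],o[0][2])])[0].round() for o in obs])
E
python3 w.py
```

```text
0.7 [array([147., 399.]), array([229., 283.]), array([435., 283.])]
0.8 [array([125., 389.]), array([221., 265.]), array([446., 265.])]
0.9 [array([ 96., 368.]), array([212., 240.]), array([459., 239.])]
1.0 [array([ 62., 332.]), array([202., 204.]), array([474., 204.])]
1.1 [array([ 19., 274.]), array([192., 157.]), array([489., 158.])]
1.2 [array([-32., 185.]), array([181.,  98.]), array([505.,  99.])]
1.3 [array([-88.,  56.]), array([170.,  25.]), array([521.,  28.])]
1.4 [array([-138., -109.]), array([160., -58.]), array([535., -53.])]
1.5 [array([-158., -280.]), array([ 152., -147.]), array([ 546., -140.])]
t 34.25 cab [-0.0345  0.0071  0.2992] yaw-rel 0.0027 F [-17.6525   6.0364  -7.6389] open 0.0455 q [ 0.0182  0.3429  1.2687 -0.0094  1.5202  0.1007]
toolz cab [-0.008, -0.011, -1.0]
```

Lid is back at ~1.13 rad because the gripper body caught the hanging catch. I'll back off, then push it open again with closed fingers on the side away from the catch.

```bash

python3 -m jog '[[[-1,-0.02,-0.004,0,0],[-1,-0.05,-0.006,0,0],[-1,-0.08,-0.006,0,0],[-1,-0.08,-0.006,0,0],[-1,-0.08,-0.006,0,0]]]' | grep contact
python3 -m jog '[[[-1,0,-0.03,-0.005,0],[-1,0,-0.043,-0.01,0],[-1,0,-0.043,-0.01,0],[-1,0,-0.043,-0.01,0],[-1,0,-0.043,-0.01,0]]]' | grep contact
python3 w.py; python3 lid.py; python3 - <<'E'
from h import *
cv2.imwrite("pics/s9.png",robot.read_camera("side")[:,:,::-1])
E
```

```text
contact_force: [0.0, 0.8, -1.3]
contact_force: [0.0, -0.5, 0.4]
t 35.08 cab [-0.1157  0.0494  0.3134] yaw-rel 0.0002 F [ 0.028  -0.4989  0.3502] open 0.0004 q [-0.1365  0.2139  1.4082 -0.0072  1.4875 -0.0515]
toolz cab [-0.009, -0.032, -0.999]
[(np.float64(91.0), np.float64(1.15)), (np.float64(96.5), np.float64(1.14)), (np.float64(97.5), np.float64(1.16)), (np.float64(117.5), np.float64(1.18)), (np.float64(119.0), np.float64(1.17)), (np.float64(124.0), np.float64(1.19))]
```

```bash

python3 -m jog '[[[-1,0.03,0,0,0],[-1,0.06,0,0,0],[-1,0.075,0,-0.002,0],[-1,0.09,0,-0.005,0],[-1,0.1,0,-0.01,0]]]' | grep contact
python3 -m jog '[[[-1,0.015,0,-0.006,0],[-1,0.03,0,-0.012,0],[-1,0.045,0,-0.016,0],[-1,0.06,0,-0.019,0],[-1,0.07,0,-0.02,0]]]' | grep contact
python3 w.py
python3 -m jog '[[[-1,0.007,0,0,0],[-1,0.013,0,0,0],[-1,0.016,0,0,0],[-1,0.016,0,0,0]]]' | grep contact
python3 w.py;python3 lid.py
```

```text
contact_force: [0.1, -0.6, 0.3]
contact_force: [-0.2, -1.2, 1.4]
t 36.02 cab [0.055  0.0502 0.3425] yaw-rel -0.0005 F [-0.2389 -1.2416  1.3698] open 0.0002 q [ 0.1999  0.2961  1.2217 -0.0177  1.5954  0.2843]
toolz cab [-0.009, -0.032, -0.999]
contact_force: [-0.2, -0.8, 0.1]
t 36.35 cab [0.0703 0.0508 0.3414] yaw-rel -0.0002 F [-0.1968 -0.8081  0.0927] open 0.0004 q [ 0.2275  0.3096  1.2056 -0.018   1.6002  0.3116]
toolz cab [-0.009, -0.031, -0.999]
[(np.float64(223.0), np.float64(0.23)), (np.float64(243.5), np.float64(0.24)), (np.float64(247.5), np.float64(0.14)), (np.float64(257.0), np.float64(0.13)), (np.float64(267.0), np.float64(0.15)), (np.float64(273.0), np.float64(0.22))]
```

```bash

python3 -m jog '[[[-1,0.005,0,0,0],[-1,0.01,0,0,0],[-1,0.01,0,0,0]]]' | grep contact
python3 -m jog '[[[-1,0.004,0,0,0],[-1,0.008,0,0,0],[-1,0.008,0,0,0]]]' | grep contact
python3 w.py|head -1
python3 - <<'E'
from h import *
C=[.5595,.117,1.486]
im=robot.read_camera("top")[:,:,::-1];cv2.imwrite("pics/t10.png",im)
T=cam("top");g=im.astype(int).sum(2)
# handle row: search dark bar along x for theta in top view
for th in np.arange(1.2,1.65,.05):
    c,s=np.cos(th),np.sin(th);x,z=-.21*c+.056*s,.21*s+.056*c
    p=np.round(proj(T,pose(C,[(.115+x,y,.138+z) for y in np.linspace(-.05,.05,21)]))).astype(int)
    print(round(th,2),np.median(g[p[:,1],p[:,0]]),end="; ")
E
```

```text
contact_force: [-0.2, 0.5, 0.1]
contact_force: [0.5, 0.9, 0.2]
t 36.90 cab [0.0887 0.0508 0.3416] yaw-rel -0.0001 F [0.4919 0.871  0.1705] open 0.0008 q [ 0.2596  0.3262  1.1817 -0.0187  1.6073  0.3435]
1.2 80.0; 1.25 116.0; 1.3 163.0; 1.35 179.0; 1.4 183.0; 1.45 200.0; 1.5 205.0; 1.55 207.0; 1.6 203.0;
```

```bash
cat > prof.py <<'E'
import sys;from h import *
C=[.5595,.117,1.486];S=cam("side")
im=cv2.imread(sys.argv[1]) if len(sys.argv)>1 else robot.read_camera("side")[:,:,::-1]
g=im.astype(int).sum(2)//3
for y in (-.075,.075):
    P=[]
    for th in (1.1,1.2,1.3,1.4,1.5,1.6):
        c,s=np.cos(th),np.sin(th);x,z=-.265,-.006
        P.append(proj(S,pose(C,[(.115+x*c+z*s,y,.138-x*s+z*c)]))[0])
    P=np.array(P);col=int(round(P[:,0].mean()));print(y,"col",col,"rows 1.1..1.6",P[:,1].round(1),"| rows110-170:",g[110:172:2,col])
E
python3 prof.py pics/s7.png; python3 prof.py pics/s9.png; python3 prof.py
```

```text
-0.075 col 364 rows 1.1..1.6 [151.9 144.3 137.5 131.6 126.8 123. ] | rows110-170: [ 61  63  57  61  67  72  82 101 115 113 107  95  81  77  73  74  89 139
 156 105  92  96  93  92  94  96  96  95  95  94  99]
0.075 col 307 rows 1.1..1.6 [151.1 143.5 136.7 130.9 126.1 122.2] | rows110-170: [135 140 142 142 142 142 141 139 139 141 143 141 142 144 142 142 143 164
 140  96  95  96  95  90  94  92  91  94  95  91  98]
-0.075 col 364 rows 1.1..1.6 [151.9 144.3 137.5 131.6 126.8 123. ] | rows110-170: [ 62  61  61  65  67  75  82 105 118 113 105  97  82  73  70  78  87 118
 163 130  98  98  98  93  94  96  97 100  99  95  99]
0.075 col 307 rows 1.1..1.6 [151.1 143.5 136.7 130.9 126.1 122.2] | rows110-170: [ 84 106  82  25  17  72 117  89  23  16  81  77  22  31  95 117 110  60
  42  73  60  27  25  28  32  72 100 102  98  96 100]
-0.075 col 364 rows 1.1..1.6 [151.9 144.3 137.5 131.6 126.8 123. ] | rows110-170: [ 59  59  60  60  64  68 111 137 106 106 104 103 104 103 105 102 102 102
 104 106 109 109 117 112 102 104 103 101 102 102 105]
0.075 col 307 rows 1.1..1.6 [151.1 143.5 136.7 130.9 126.1 122.2] | rows110-170: [ 54  19  28  28  58 126 113 101  98 101 101 101 100 100 103 103 103 101
 101 101  99 100 101 104 102 101 105 102 103 102  98]
```

```bash
python3 prof.py pics/s6.png
python3 -m jog '[[[-1,-0.03,0,-0.01,0],[-1,-0.06,-0.005,-0.02,0],[-1,-0.09,-0.01,-0.03,0],[-0.2,-0.12,-0.015,-0.03,0],[-0.2,-0.14,-0.02,-0.03,0]]]' | grep contact
python3 -m jog '[[[-0.2,0,0,0,0],[-0.2,0,0,0,0]]]' | grep contact
python3 w.py; python3 prof.py
python3 - <<'E'
from h import *
cv2.imwrite("pics/w11.png",robot.read_camera("wrist")[:,:,::-1]);s=robot.observe();np.save("w11.npy",np.r_[s["tool_pos"],s["tool_rot"]])
W=cam("wrist");print(proj(W,pose([.5595,.117,1.486],[(0,0,.118),(-.03,0,.118),(.03,0,.118),(0,-.03,.118),(0,.03,.118),(-.06,0,.063),(.06,0,.063),(0,.06,.063),(0,-.06,.063)])).round())
E
```

```text
-0.075 col 364 rows 1.1..1.6 [151.9 144.3 137.5 131.6 126.8 123. ] | rows110-170: [105 104 103 103 104 105 103  72  28  22  17  19  33  35  32  88 105 107
 109 109 105 112 118 110 104 105 104 100 104 104 103]
0.075 col 307 rows 1.1..1.6 [151.1 143.5 136.7 130.9 126.1 122.2] | rows110-170: [135 144 143 141 141 151 138 104 101 108 103 105 101 104 105 106 103 105
 100 103 101 105 103 105 105 101 107 105 107 100 105]
contact_force: [0.6, -0.5, -0.2]
contact_force: [-0.1, 0.3, 0.1]
t 37.58 cab [-0.0524  0.0718  0.3727] yaw-rel -0.0028 F [-0.0684  0.2904  0.0504] open 0.0227 q [-0.0036  0.1795  1.2955 -0.0113  1.6353  0.083 ]
toolz cab [-0.009, -0.032, -0.999]
-0.075 col 364 rows 1.1..1.6 [151.9 144.3 137.5 131.6 126.8 123. ] | rows110-170: [ 65  63  59  62  64  71 112 139 110 105 106 100  99 105 106 103 103 105
 108 110 109 111 119 115 104 102 104 103 105 105 101]
0.075 col 307 rows 1.1..1.6 [151.1 143.5 136.7 130.9 126.1 122.2] | rows110-170: [ 62  40  74 131 139  91  79 107 105 105 106 101 105 103 103 103 104 105
 101  98 104 100 106 105 100 103 105 102 102 104 100]
[[381. 142.]
 [379. 171.]
 [382. 111.]
 [410. 142.]
 [351. 141.]
 [370. 192.]
 [374.  83.]
 [319. 139.]
 [424. 139.]]
```

```bash
python3 - <<'E'
from h import *
C=np.array([.5595,.117,1.486]);S=cam("side");T=cam("top")
def cab(P):
    d=P-[C[0],C[1],0];c,s=np.cos(C[2]),np.sin(C[2]);return np.c_[c*d[:,0]+s*d[:,1],-s*d[:,0]+c*d[:,1],d[:,2]]
print("side bar ends",cab(ray(S,[(333,228),(328.75,240.5)],.12)))
print("top band",cab(ray(T,[(225+215/5,172+258/5),(225+390/5,172+282/5)],.12)))
print("heads/basket circle top",cab(ray(T,[(225+237/5,172+232/5),(225+343/5,172+245/5),(225+275/5,172+337/5)],.05)))
w=cv2.imread("pics/w11.png");g=cv2.cvtColor(w,cv2.COLOR_BGR2GRAY)
# ascii map of rectified bar plane z=.12 in cab coordinates, 4 mm cells
W=cam("wrist",dict(tool_pos=np.load("w11.npy")[:3],tool_rot=np.load("w11.npy")[3:]))
xs=np.arange(-.06,.061,.005);ys=np.arange(.05,-.051,-.004)
print("cols y .05..-.05 by 4mm")
for x in xs[::-1]:
    p=proj(W,pose(C,[(x,y,.12) for y in ys])).round().astype(int)
    print("%6.3f"%x," ".join("%3d"%g[v,u] if 0<=v<480 and 0<=u<640 else " --" for u,v in p))
E
```

```text
side bar ends [[ 0.0328 -0.0001  0.12  ]
 [-0.0373  0.0125  0.12  ]]
top band [[ 0.0227  0.0096  0.12  ]
 [-0.0638  0.0167  0.12  ]]
heads/basket circle top [[ 0.0189 -0.0142  0.05  ]
 [-0.0362 -0.0104  0.05  ]
 [-0.0042  0.0392  0.05  ]]
cols y .05..-.05 by 4mm
 0.060  68 112 113 113 113 111 112 111 107 114 109 107 111 112 109 105 107  75  68  68  72  69  71  68  69  70
 0.055 112 109 115 112 113 110 110 111 110 110 110 109 108 109 108 106 109 105 106  69  71  70  70  70  72  70
 0.050 110 109 114 110 112 110 111 111 101  89  99 105 111 110 107 108 106 104 111 107  68  68  70  71  69  69
 0.045 109 112 113 104 101  79  69  67  94  73  96  92 104 107 105 105 111 103 110 106 108  74  70  72  69  70
 0.040  88 101 113 113 112 110 109 114 110 111  95 100  82  69  72 106 113 102 109 105 109 105  68  70  67  70
 0.035  97 113 115 112 114 110 111 112 110 112  93 100 113 112  70  71 102 103 106 108 106 106 101  70  71  70
 0.030 108 109 113 105 110 110 110 109 108 107  93  99 103 104  99 103  67  73 111 104 106 105 104 104  72  70
 0.025 108 107 114 111 108 109 112 110  95  96 102  94 125 1
[... 1237 characters left out ...]
74  79 106 109 111  80  76  76  76
-0.035 106 107 111 108 109 109 109 108  90 106  91 113 118  99 108  80  79  89 111 108 111 103  79  79  76  78
-0.040  81 106 108 108 105 108 110 107 117 189  90  86  98  94  80  81  90 104 112 108 102  78  77  75  77  73
-0.045 100  87  81  97 106 108 110 106 106 117  96  80  78  79  79 108 108 109 106  83  81  79  80  80  78  77
-0.050 102 109 106 111  89  81  85  80 120  78  83  80 101 106 109 109 109  93  78  80  81  82  84  90 106 107
-0.055  94  78  92 109 104 107  87  88 126 106 109 109 109 108 103  88  81  79  81  80  94 112 111 110 110 107
-0.060 115 117 117 100  95  77  80 111 121  87  81  81  85  81  80  92  80  81 119 118 117 113 107 112 111 105
```

```bash

python3 -m jog '[[[0,0,0.03,0,0.05],[0,0,0.05,0,0.1],[0,0.032,0.063,0,0.1],[0,0.032,0.063,0,0.1],[0,0.032,0.063,0,0.1]]]' | grep contact
python3 w.py; python3 wp.py -.02,.011,.20 -.02,.011,.0785
```

```text
contact_force: [0.3, -0.4, -0.5]
t 38.10 cab [-0.0176  0.0085  0.3726] yaw-rel -0.0970 F [ 0.25   -0.3663 -0.512 ] open 0.0461 q [ 0.0509  0.3263  1.1003 -0.0128  1.6874  0.2309]
toolz cab [-0.009, -0.029, -1.0]
-.02,.011,.20 world [0.5468 0.098  0.2   ] shift [-0.0016 -0.0074  0.1725] dist 0.173
-.02,.011,.0785 world [0.5468 0.098  0.0785] shift [-0.0008 -0.0111  0.2939] dist 0.294
turn for x=+caby -1.668
```

```bash

python3 -m jog '[[[0,-0.001,-0.002,0.04,0],[0,-0.002,-0.004,0.08,0],[0,-0.002,-0.006,0.12,0],[0,-0.002,-0.007,0.15,0],[0,-0.002,-0.0075,0.17,0]]]' 50| grep contact
python3 -m jog '[[[0,0,-0.001,0.025,0],[0,0,-0.0015,0.05,0],[0,0,-0.002,0.075,0],[0,0.001,-0.003,0.1,0],[0,0.001,-0.003,0.11,0]]]' | grep contact
python3 -m jog '[[[0,0,-0.0005,0.006,0],[0,0,-0.0005,0.012,0],[0,0,-0.0005,0.013,0]]]' | grep contact
python3 w.py
python3 -m jog '[[[-1,0,0,0,0],[-1,0,0,0,0],[-1,0,0,0,0],[-1,0,0,0,0],[-1,0,0,0,0]]]' 50
python3 -m jog '[[[-1,0,0,0,0],[-1,0,0,0,0],[-1,0,0,0,0]]]'
```

```text
contact_force: [0.4, 1.1, 0.7]
contact_force: [-0.5, -0.5, 0.1]
contact_force: [-0.8, -0.0, -0.3]
t 39.18 cab [-0.0222  0.0104  0.081 ] yaw-rel -0.1003 F [-0.8456 -0.0015 -0.3192] open 0.0458 q [ 0.0432  0.5103  1.6352 -0.0158  0.9658  0.2371]
toolz cab [-0.009, -0.032, -0.999]
time: 39.6
tool_pos: [0.5473, 0.0957, 0.0813]
tool_rot: [3.109, 0.006, 1.385]
contact_force: [0.0, -0.3, 0.1]
opening: 0.0171
grip_force: 0.0
time: 39.85
tool_pos: [0.5476, 0.0954, 0.0811]
tool_rot: [3.108, 0.006, 1.385]
contact_force: [1.8, -0.8, 1.9]
opening: 0.0102
grip_force: 50.0
```

```bash

python3 -m jog '[[[-1,0,0,-0.01,0],[-1,0,0,-0.025,0],[-1,0,0,-0.04,0],[-1,0,0.001,-0.06,0],[-1,0,0.002,-0.08,0]]]' | tail -4
python3 -m jog '[[[-1,0,0.001,-0.02,0],[-1,0,0.0015,-0.04,0],[-1,0,0.002,-0.055,0],[-1,0,0.002,-0.065,0],[-1,0,0.002,-0.065,0]]]' | tail -4
python3 w.py; python3 prof.py | head -1; python3 wp.py w.535,-.1,.23 w.535,-.336,.23
```

```text
tool_rot: [3.113, 0.007, 1.386]
contact_force: [1.0, -0.1, -4.9]
opening: 0.0108
grip_force: 50.0
tool_rot: [3.107, 0.005, 1.386]
contact_force: [0.1, -0.0, -5.0]
opening: 0.0108
grip_force: 50.0
t 40.68 cab [-0.0212  0.0108  0.2278] yaw-rel -0.1004 F [ 0.1248 -0.0335 -4.9941] open 0.0108 q [ 0.0451  0.3636  1.4318 -0.0132  1.3137  0.2334]
toolz cab [-0.008, -0.034, -0.999]
-0.075 col 364 rows 1.1..1.6 [151.9 144.3 137.5 131.6 126.8 123. ] | rows110-170: [ 64  60  62  61  64  71 112 140 112 108 106 107 103 104 103 105 107 107
w.535,-.1,.23 world [ 0.535 -0.1    0.23 ] shift [-0.1955  0.0251 -0.0019] dist 0.197
w.535,-.336,.23 world [ 0.535 -0.336  0.23 ] shift [-0.4275  0.0685  0.0008] dist 0.433
turn for x=+caby -1.671
```

```bash

python3 -m jog '[[[-1,-0.02,0.003,0,0],[-1,-0.045,0.006,0,0],[-1,-0.075,0.011,0,0],[-1,-0.11,0.016,0,0],[-1,-0.145,0.022,0,0]]]' | tail -3
python3 -m jog '[[[-1,-0.035,0.005,0,0],[-1,-0.07,0.01,0,0],[-1,-0.105,0.016,0,0],[-1,-0.14,0.021,0,0],[-1,-0.17,0.025,0,0]]]' | tail -3
python3 -m jog '[[[-1,-0.03,0.005,0,0],[-1,-0.06,0.009,0,0],[-1,-0.09,0.013,0,0],[-1,-0.115,0.017,0,0],[-1,-0.135,0.02,0,0]]]' | tail -3
python3 -m jog '[[[-1,0,0,0,0],[-1,0,0,0.02,0],[-1,0,0,0.04,0],[-1,0,0,0.06,0],[-1,0,0,0.08,0]]]' | tail -3
python3 w.py; python3 wp.py w.529,-.358,.0645
python3 - <<'E'
from h import *
C=cam("top");cv2.imwrite("pics/t12.png",robot.read_camera("top")[:,:,::-1]);w=robot.read_camera("side")[:,:,::-1];cv2.imwrite("pics/s12.png",w)
S=cam("side");g=w.astype(int).sum(2)//3
# basket body lower part: profile across expected row
for z in(.06,.05,.04):
    b=robot.observe()["tool_pos"]+[.004,.0216,0];b[2]+= .0395-.1+ (z-.02)
    p=proj(S,[b])[0];l=proj(S,[b-[.06,0,0],b+[.06,0,0]]);print(p,l[:,0],g[int(p[1]),int(p[0])-40:int(p[0])+42:2])
E
```

```text
contact_force: [1.1, -0.5, -4.5]
opening: 0.0108
grip_force: 50.0
contact_force: [0.6, -0.3, -4.7]
opening: 0.0105
grip_force: 50.0
contact_force: [0.1, -0.6, -5.0]
opening: 0.0105
grip_force: 50.0
contact_force: [0.1, -0.1, -5.1]
opening: 0.0105
grip_force: 50.0
t 42.40 cab [-0.4756 -0.0118  0.1478] yaw-rel -0.1006 F [ 0.09   -0.0792 -5.1429] open 0.0105 q [-0.7187  0.5826  1.2963  0.0121  1.2358 -0.5372]
toolz cab [-0.007, -0.028, -1.0]
w.529,-.358,.0645 world [ 0.529  -0.358   0.0645] shift [-0.0002 -0.0043  0.0832] dist 0.083
turn for x=+caby -1.671
[341.5909 337.2262] [313.9217 369.0963] [204 202 203 203 201 206 196 143  94  99 100 151 184 188 187 163 113 109
 117 113 110 112 119 114 113 117 113 112 108 101  93  95  99 161 201 210
 206 207 207 205 206]
[341.447  340.8105] [313.8835 368.8478] [203 204 204 202 202 204 185 133  93  95  99 107 140 150 140 109 100  94
  91 105 106 110 129 120 120 122 119 118 126 100  99  91  90 136 195 206
 206 206 205 207 207]
[341.3043 344.3678] [313.8457 368.6014] [202 203 206 203 203 205 164 143 112 105 120 112 114 118 113 118 145 167
 163 120  99  97 110 133 149 146 128 120 107  95  97  91  90 140 180 191
 180 171 165 189 204]
```

```bash

python3 -m jog '[[[-1,0,-0.001,0.02,0],[-1,0,-0.003,0.04,0],[-1,0,-0.004,0.058,0],[-1,0,-0.004,0.07,0],[-1,0,-0.004,0.075,0]]]' | grep contact
python3 -m jog '[[[-1,0,0,0.002,0],[-1,0,0,0.004,0],[-1,0,0,0.004,0]]]' | grep contact
python3 -m jog '[[[-1,0,0,0.001,0],[-1,0,0,0.002,0],[-1,0,0,0.002,0]]]' | grep contact
python3 w.py | head -1
```

```text
contact_force: [-0.6, -0.0, -4.8]
contact_force: [0.6, 0.1, -4.4]
contact_force: [-1.0, -2.7, 1.3]
t 43.42 cab [-0.4781 -0.012   0.0711] yaw-rel -0.1007 F [-1.0483 -2.6619  1.2514] open 0.0107 q [-0.7213  0.6558  1.389   0.0121  1.0629 -0.5416]
```

```bash

python3 -m jog '[[[-1,0,0,0.001,0],[-1,0,0,0.002,0],[-1,0,0,0.002,0]]]' | grep contact
python3 w.py | head -1
python3 -m jog '[[[-0.85,0,0,0,0],[-0.7,0,0,0,0],[-0.4,0,0,0,0],[-0.2,0,0,0,0],[0,0,0,0,0]]]' | tail -3
python3 -m jog '[[[0,0,0,0,0],[0,0,0,-0.01,0],[0,0,0,-0.03,0],[0,0,0,-0.06,0],[0,0,0,-0.1,0]]]' | tail -3
python3 -m jog '[[[0,-0.04,0,-0.03,0],[0,-0.08,0,-0.06,0],[0,-0.11,0,-0.09,0],[0,-0.13,0,-0.12,0],[0,-0.13,0,-0.12,0]]]' | tail -3
python3 w.py; python3 prof.py
python3 - <<'E'
from h import *
for n in("top","side"):cv2.imwrite(f"pics/{n}13.png",robot.read_camera(n)[:,:,::-1])
S=cam("side");g=cv2.imread("pics/side13.png").astype(int).sum(2)//3
q=[.5327,-.3362,.0772]
for z in(.02,.03,.045):
    p=proj(S,pose(q,[(0,0,z)]))[0];u,v=p.round().astype(int);print(z,p,"row",g[v,u-44:u+45:2],"col",g[v-40:v+40:2,u])
E
```

```text
contact_force: [-6.7, 0.6, 13.3]
t 43.67 cab [-0.4781 -0.012   0.071 ] yaw-rel -0.1007 F [-6.7368  0.6335 13.3009] open 0.0104 q [-0.7213  0.6556  1.3899  0.012   1.0614 -0.5416]
contact_force: [-0.3, 0.5, -0.4]
opening: 0.0291
grip_force: 0.0
contact_force: [0.2, -1.2, 0.1]
opening: 0.046
grip_force: 0.0
contact_force: [0.5, -0.9, 1.2]
opening: 0.0461
grip_force: 0.0
t 44.92 cab [-0.6089  0.0093  0.2944] yaw-rel -0.1040 F [ 0.4652 -0.9017  1.2119] open 0.0461 q [-0.8925  0.6307  0.8158  0.0152  1.6577 -0.7024]
toolz cab [-0.017, -0.037, -0.999]
-0.075 col 364 rows 1.1..1.6 [151.9 144.3 137.5 131.6 126.8 123. ] | rows110-170: [124  99  84  91 107 114 112 108 104 101  93  89  85  78  78  78  79  78
  81  74  73  73  72  69  71  94 108 111 107 109 113]
0.075 col 307 rows 1.1..1.6 [151.1 143.5 136.7 130.9 126.1 122.2] | rows110-170: [104  99  92  90 130 137 122  94  75  51  35  33  34  37  32  37  40  39
  43  39  32  34  36  34  33  33  34  35  22  33  34]
0.02 [339.9086 373.8305] row [182 181 181 180 180 181 179 178 176 120 105 143 125 118 117 122 122 119
 129 139 178 147 109 103 122 
[... 312 characters left out ...]
177 143 134 101 106 125 113 119 116 116
 132 164 180 159 134 101  99 126 137 139 127 118 106  99  97  90  87 130
 161 177 180 176 178 178 177 177 154] col [178 203 203 189 176 172 166 164 166 163 162 160 144 153 142 139 137 133
 133 133 134 123 109 102 107 102 102 104 110 103  88 101  98  92 110 105
 114 139 114 102]
0.045 [340.2423 365.427 ] row [180 179 180 178 176 179 180 178 179 171 117  95  97 103 142 176 182 168
 118  97  99 106 134 111 124 117 116 122 121 115 130 111  96  94  91 125
 171 178 179 178 179 180 180 162 121] col [172 124 144 197 205 197 179 174 169 164 164 164 164 162 154 147 146 139
 140 134 134 133 137 131 112 105 106 107 105  99 109 110  90  95 105  86
 101 105 101 134]
```

```bash

python3 -m jog '[[[0,-0.02,-0.035,0,0],[0,-0.02,-0.075,0,0],[0,-0.02,-0.115,0,0],[0,-0.02,-0.15,0,0],[0,-0.02,-0.18,0,0]]]' | grep tool_pos
python3 -m jog '[[[0,0,-0.03,0,0],[0,0,-0.05,0,0],[0,0,-0.05,0,0]]]' | grep tool_pos
python3 - <<'E'
from h import *
q=[.5327,-.3362,.0772]
im={n:robot.read_camera(n)[:,:,::-1].copy() for n in("top","side")}
for n in im:cv2.imwrite(f"pics/{n}14.png",im[n])
for n in("top","side"):
    c=cam(n);a=cv2.imread(f"pics/{n}0.png").astype(int);d=np.abs(im[n].astype(int)-a).sum(2)
    p=proj(c,pose(q,[(0,0,.03)]))[0].round().astype(int)
    u0,v0=p-45;m=(cv2.GaussianBlur(d.astype(np.float32),(3,3),0)>25)[v0:v0+90:2,u0:u0+90:2]
    print(n,p)
    print("\n".join("".join("#" if k else "." for k in r) for r in m))
E
python3 prof.py
```

```text
tool_pos: [0.3175, -0.468, 0.2808]
tool_pos: [0.2675, -0.4591, 0.2799]
top [453 230]
.............................................
.............................................
.............................................
.............................................
.............................................
.............................................
.............................................
.............................................
.............................................
.............................................
.............................................
.......................####..................
....................##########...............
...................#############.............
.................#######....#####............
................######........####...........
..............######...........####..........
..............#####.#..........#####.........
.............######.#.##....##...####........
.............####.....##..####.#.####........
.............###########.........#####.......
............#################.....####.......
...
[... 2856 characters left out ...]
.......
..............##############.................
.................##..##......................
.............................................
.............................................
.............................................
....................###......................
-0.075 col 364 rows 1.1..1.6 [151.9 144.3 137.5 131.6 126.8 123. ] | rows110-170: [ 68  64  67  65  71  76 120 145 112 110 111 110 109 108 110 110 107 112
 113 115 116 117 128 122 112 108 108 107 109 107 108]
0.075 col 307 rows 1.1..1.6 [151.1 143.5 136.7 130.9 126.1 122.2] | rows110-170: [141 147 148 148 151 151 161 125 112 107 113 106 108 109 107 113 109 107
 106 108 108 111 110 109 106 107 110 111 109 109 108]
```

```bash
python3 - <<'E'
from h import *
print(ray(cam("top"),[(458.5,231)],.047))
print(robot.observe()["time"],robot.observe()["contact_force"])
print(robot.hand_in())
E
```

```text
[[ 0.5289 -0.3453  0.047 ]]
45.8833 [ 0.4873 -0.401   0.0706]
the job is handed in; nothing more can be done
None
```

I handed the job in at 45.9 s of the 69 allowed, with no verdict returned: the basket stands in the tray about 10 mm off centre, let go. The clamp is off and the lid measures about 1.6 rad, after I reopened it when the gripper dragged it back to about 1.15 rad. Two risks: to tilt the tool under the lug I pressed joints to their limits (joint 3 read 0.036 against 0.04), and the bystanders were not rechecked at the end, though no move went near them.

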